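# Cradle the cast balusters and rack the modelling tools

## Robot

A 6-joint arm with a two-finger parallel gripper is mounted at the origin on the work surface. World frame = base frame: x ahead of the robot, y to its left, z up, the work surface at z = 0. Lengths are in mm, angles in rad, forces in N, time in s.
With the tool pointing down it reaches from about 350 to 875 mm from the base axis. Payload 4.2 kg.
Tool frame: the origin (TCP) lies at the very end of the fingers, on their centre line; the grasp point (between the pads) lies 19 mm behind it; z points along the fingers, y is the line along which they close (so a half turn about z gives the same grasp; the last joint's range is limited). The gripper opens to 85 mm and grips with 20 to 120 N. Pads are 22 mm wide; open, the fingers measure 114 mm over their backs; the gripper's body (76 mm by 85 mm) begins 54 mm behind the grasp point. The pads swing forward as they close: fully open they stand 13 mm farther back than shut.
Start: joints at [1.36, 0.385, 0.008, 0, -1.194, -0.259], TCP at [282.909, 557.281, 231.312] pointing down, gripper open.
Joint ranges: [-3.14, 3.14], [-1.21, 2.06], [-1.07, 1.41], [-3.16, 2.05], [-2.99, -0.16], [-3.1, 3.1]. Speed limits (rad/s): [2.79, 2.79, 3.14, 3.14, 3.14, 3.14].

## Interface

Orientations are given as a unit quaternion [x, y, z, w].
In Python, from bench import monitor, get_image, camera_info, job_done gives the robot as it stands.
- The arm moves only by the tool send_rows, never from a script. Its argument "series" is a list of rows, each a list of 3 entries, a list of its own where there are three numbers: the shift along the tool's x, y, z in mm, then the turn, a rotation vector about the tool's x, y, z in rad, then the finger opening in mm, from 0 to 85.4. A call has 1 to 8 rows; each row shifts and turns the commanded pose from where the row before left it, along the tool's axes as they then stand; what a row does not reach is not made up. A row lasts 1/10 s, in which the tool goes at most 50 mm and 8.59 degrees, less where a joint would pass 70% of its speed; a pose out of reach is approached as far as the arm can. A call with a gripper value outside its range is refused whole. The fingers move at their own pace and stop on an object; the grip force is fixed at half the most. Time passes only in rows, so rows that do not move let the fingers close. It gives the time, the measured TCP pose, the force, the opening and the grip force at its end, in the units of the state.
- monitor.read_state(): the state, without advancing time (a new reading comes with each control period).
- get_image(name): name is "scene" or "top" or "wrist"; returns the picture (400x640x3 uint8, red, green, blue); there is no depth.
- camera_info(name): a dict with "intrinsics" (3x3 intrinsics, pixels), "R" (3x3) and "t" (3): a world point X has camera coordinates R X + t. Camera axes: x right, y down, z forward; pixel columns grow to the right and rows downward; lengths in mm; the calibration is good to about 2 mm. A picture is of the moment at which its call begins: read the wrist's pose just before it. camera_info takes no time and is no camera call; for the wrist camera it gives the pose at the moment of the call.
- job_done(): hands the job in; it is judged then, once.
The state is a dict: "clock": time; "joints": joint angles; "joint_vel": joint speeds; "joint_efforts": joint torques, N m; "position": TCP position; "ee_rot": TCP orientation; "contact_force": force on the tool from outside, world axes, zero at the start; "wrist_torque": the same for the moment, N m; "gripper_width": finger opening in mm; "grasp_force": force on a finger pad.
Only numpy, scipy, OpenCV 4.12 (cv2) and the standard library are available. Lean on these libraries where they do the work, as an engineer would, in place of code of your own. Each camera call takes 0.05 s, during which the arm holds its last target. There are 200 camera calls.

## Task

Get the bench ready for retouching: lay every upright plaster baluster on its side in the wooden cradle, one to a bay and resting in both saddles (either end may face you), and stand every loose modelling tool in the empty steel tin, handle down and blade up. Leave the tin upright on the table and do not knock over the white cup.

Things in the scene. Friction and masses are not known exactly. Their poses are not given: they have to be found in the camera images.
- baluster_a: a white plaster baluster, 130 mm tall, 0.25 kg, starting upright: round foot 56 mm in diameter and 12 mm high, then a plain round shaft 40 mm in diameter up to the flat top. Origin: centre of the foot's underside; z runs along the axis from foot to top. May be absent.
- baluster_a_mid (a point): the point on that baluster's axis 73 mm above its foot; it lies midway between the two saddles of a bay when the baluster is laid well
- baluster_b: a white plaster baluster, 130 mm tall, 0.25 kg, starting upright: round foot 56 mm in diameter and 12 mm high, then a plain round shaft 40 mm in diameter up to the flat top. Origin: centre of the foot's underside; z runs along the axis from foot to top. May be absent.
- baluster_b_mid (a point): the point on that baluster's axis 73 mm above its foot; it lies midway between the two saddles of a bay when the baluster is laid well
- baluster_c: a white plaster baluster, 130 mm tall, 0.25 kg, starting upright: round foot 56 mm in diameter and 12 mm high, then a plain round shaft 40 mm in diameter up to the flat top. Origin: centre of the foot's underside; z runs along the axis from foot to top. May be absent.
- baluster_c_mid (a point): the point on that baluster's axis 73 mm above its foot; it lies midway between the two saddles of a bay when the baluster is laid well
- tool_a: a modelling tool, 170 mm long, 60 g: square wooden handle 110 mm long, 18 x 18 mm with a round butt, then a brass ferrule and a flat steel blade 60 mm long, 14 mm wide (along y), 6 mm thick. Starts lying. Origin: on the centreline, 80 mm from the butt (the handle's free end) and 90 mm from the blade's tip, 9 mm above the table when lying; x runs from butt to blade tip. May be absent.
- tool_a_butt (a point): middle of the round butt end of that tool's handle
- tool_b: a modelling tool, 170 mm long, 60 g: square wooden handle 110 mm long, 18 x 18 mm with a round butt, then a brass ferrule and a flat steel blade 60 mm long, 14 mm wide (along y), 6 mm thick. Starts lying. Origin: on the centreline, 80 mm from the butt (the handle's free end) and 90 mm from the blade's tip, 9 mm above the table when lying; x runs from butt to blade tip. May be absent.
- tool_b_butt (a point): middle of the round butt end of that tool's handle
- tool_c: a modelling tool, 170 mm long, 60 g: square wooden handle 110 mm long, 18 x 18 mm with a round butt, then a brass ferrule and a flat steel blade 60 mm long, 14 mm wide (along y), 6 mm thick. Starts lying. Origin: on the centreline, 80 mm from the butt (the handle's free end) and 90 mm from the blade's tip, 9 mm above the table when lying; x runs from butt to blade tip. May be absent.
- tool_c_butt (a point): middle of the round butt end of that tool's handle
- tin: the empty, bare steel tin, open on top, standing loose on the table, 0.6 kg: outside diameter 94 mm, height 90 mm, wall 3 mm, floor 6 mm thick. Origin: centre of its underside; z up.
- cradle: fixed cradle: board 130 (x) x 310 (y) x 12 mm with two bars along y at x = -37.5 and +37.5 mm, each 15 mm thick with three grey 90-degree V saddles at y = -100, 0, 100 mm (mouth 44 mm wide, rim 54 mm and bottom 32 mm above the table). Two saddles at one y make a bay, along x; 60 mm free between the bars. Origin: centre of the underside.
- bay_a (a point): bay a: midpoint between its two saddles, at y = -100 mm of the cradle, 60 mm above the table, where the axis of a laid baluster's shaft passes; x along the bay
- bay_b (a point): bay b: midpoint between its two saddles, at y = 0 mm of the cradle, 60 mm above the table, where the axis of a laid baluster's shaft passes; x along the bay
- bay_c (a point): bay c: midpoint between its two saddles, at y = 100 mm of the cradle, 60 mm above the table, where the axis of a laid baluster's shaft passes; x along the bay
- water_cup: bystander: a white cup, 72 mm in diameter, 85 mm high; origin: centre of its underside, z up

How it is judged:
By the outcome, as a careful person would: the job done as asked, in the order asked, and still so for the second after the job is handed in, with the robot touching nothing.
Of baluster_a, baluster_b, baluster_c only 2 to 3 are there at a start; the rules pass over those that are not, and their reading is None.
Of tool_a, tool_b, tool_c only 2 to 3 are there at a start; the rules pass over those that are not, and their reading is None.
At some moment in a run one of tin may be knocked a few centimetres aside while the robot is not near it.
Once in a run the grip may slacken for a moment while it holds something.
It also fails if it takes over 210 s, if anything falls off the work surface, if the arm or the gripper's body presses on something with over 40 N, if the wrist force passes 120 N, or if a joint passes its speed limit or range.

## Working session

There is one attempt and no reset: what is moved stays moved. The work goes in short steps, Python scripts to look and compute and a tool call to move; the robot and the scene stay as the last step left them, time stands still between calls to the robot, and variables do not carry over. Pictures are saved under pics/ and viewed, at most 14 in all, crops included, and the job is handed in when it is done.

Besides the shell and the picture viewer there is one more tool, called after "Request:" by a JSON object that holds its "fn" and its "kwargs", one argument or row to a line. send_rows: Moves the arm, as the interface text tells. Its arguments: {"type":"object","properties":{"series":{"type":"array"}},"required":["series"]}

```bash
mkdir -p pics; ls
python3 - <<'E'
from bench import monitor,get_image,camera_info
import cv2,numpy as np
print(monitor.read_state())
for n in ["scene","top"]:
    im=get_image(n); cv2.imwrite(f"pics/{n}0.png",im[:,:,::-1])
    c=camera_info(n); print(n,c)
print(camera_info("wrist"))
E
```

```text
pics
{'clock': 0.0, 'joints': array([ 1.35962620e+00,  3.85554172e-01,  6.62751226e-03, -5.13195412e-04,
       -1.19398817e+00, -2.58612890e-01]), 'joint_vel': array([ 3.69765878e-04, -2.61741886e-04,  5.33128494e-05,  1.36969023e-03,
        4.64775309e-04,  7.51988696e-05]), 'joint_efforts': array([ 4.35254906e-04, -3.92288375e+01,  1.88405818e+01,  4.18623000e+00,
       -4.61090327e-03,  1.45149535e-06]), 'position': array([282.64117485, 556.78641006, 230.22157078]), 'ee_rot': array([ 9.72516987e-01, -2.32829404e-01, -2.13304047e-04,  1.06460812e-03]), 'contact_force': array([ 0.15741119, -0.07759827, -0.61913863]), 'wrist_torque': array([-0.0506725 ,  0.01131336, -0.00220067]), 'grasp_force': 0.0, 'gripper_width': 85.46171589940738}
scene {'intrinsics': array([[419.55243445,   0.        , 321.67050693],
       [  0.        , 419.55243445, 201.62003112],
       [  0.        ,   0.        ,   1.        ]]), 'R': array([[-0.40728677,  0.91319896, -0.01360712],
       [ 0.7029939 ,  0.30395473, -0.64297053],
       [-0.58302407, -0.27143911, -0.76577003]]), 't': array([ 239.84199305, -318.86773383, 1317.17462393])}
top {'intrinsics': array([[520.73682107,   0.        , 321.88386574],
       [  0.        , 520.73682107, 204.82235223],
       [  0.        ,   0.        ,   1.        ]]), 'R': array([[-0.01015144, -0.99991055, -0.00870851],
       [-0.98958088,  0.01129665, -0.14353422],
       [ 0.14361976,  0.0071607 , -0.98960704]]), 't': array([ -16.11514065,  539.6684061 , 1382.04314025])}
{'intrinsics': array([[318.42164546,   0.        , 314.45521074],
       [  0.        , 318.42164546, 199.42246782],
       [  0.        ,   0.        ,   1.        ]]), 'R': array([[-0.45170122, -0.89216604,  0.00240235],
       [-0.85513494,  0.4337171 ,  0.28396074],
       [-0.25438207,  0.12621108, -0.9588329 ]]), 't': array([624.44907896, -36.80885296, 378.94504951])}
```

View pics/scene0.png

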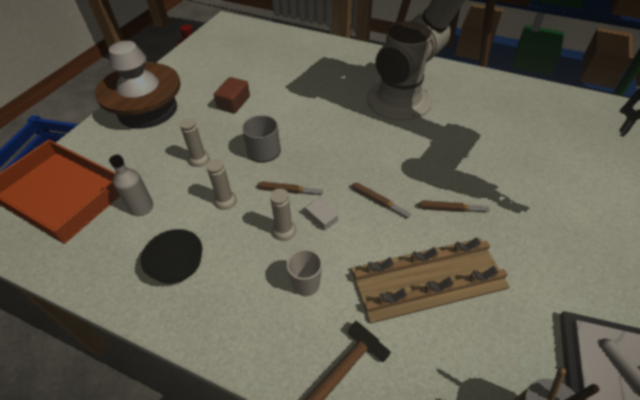

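View pics/top0.png

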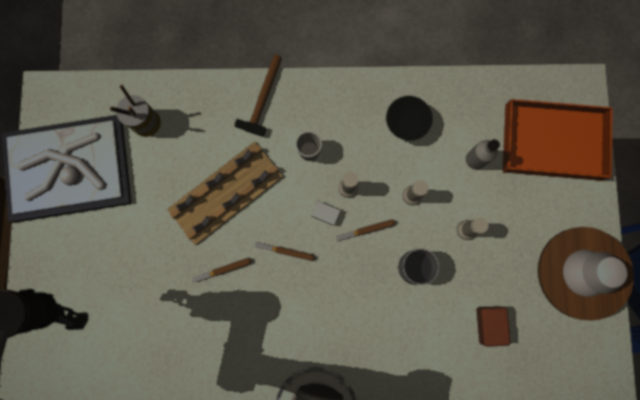

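Top view: tin (418,266), cup (308,145), balusters near (350,185), (416,192), (472,228), three tools near (365,230), (285,250), (225,270), and cradle centred (228,192). Next I'll take closer crops.

Run:
```python
import cv2,numpy as np
a=cv2.imread("pics/top0.png")[110:300,160:500]
b=cv2.imread("pics/scene0.png")[100:330,170:520]
for n,i,k in (("topc",a,2.35),("scenec",b,2.28)):
    i=np.clip(i*1.7,0,255).astype(np.uint8)
    cv2.imwrite(f"pics/{n}.png",cv2.resize(i,None,fx=k,fy=k,interpolation=cv2.INTER_CUBIC))
```

```text
(no output)
```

View pics/topc.png

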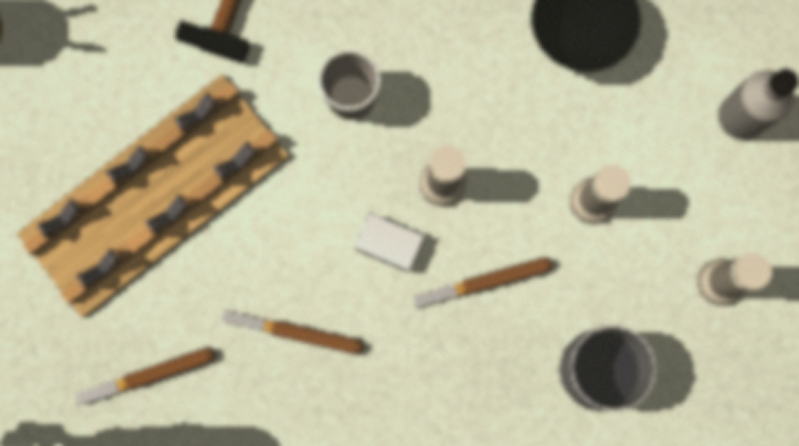

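View pics/scenec.png

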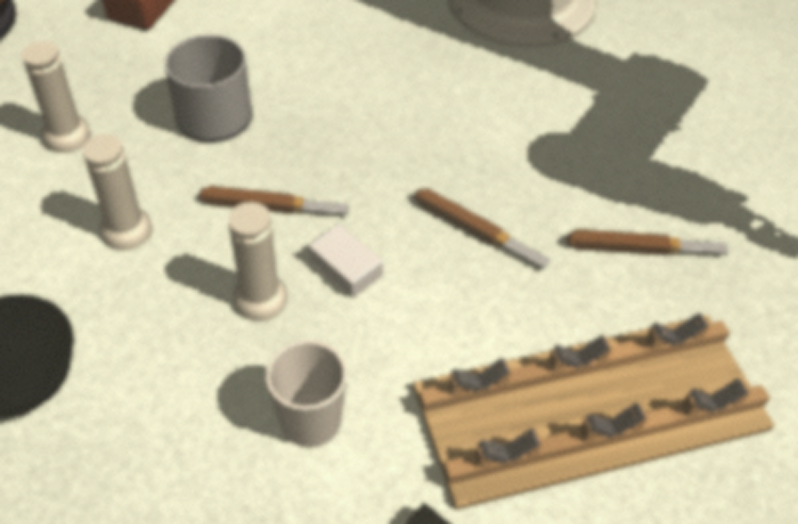

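```bash
cat > h.py <<'E'
import numpy as np,cv2
from bench import camera_info,get_image,monitor
def ray(c,uv):
    K,R,t=[np.array(c[k]) for k in("intrinsics","R","t")]
    d=R.T@np.linalg.solve(K,[uv[0],uv[1],1.]); return -R.T@t,d/np.linalg.norm(d)
def onz(c,uv,z):
    o,d=ray(c,uv); return o+d*(z-o[2])/d[2]
def tri(c1,p1,c2,p2):
    o1,d1=ray(c1,p1);o2,d2=ray(c2,p2)
    s=np.linalg.lstsq(np.c_[d1,-d2],o2-o1,rcond=None)[0]
    a,b=o1+s[0]*d1,o2+s[1]*d2
    return (a+b)/2,np.linalg.norm(a-b)
def proj(c,X):
    K,R,t=[np.array(c[k]) for k in("intrinsics","R","t")]
    p=K@(R@np.asarray(X,float)+t); return p[:2]/p[2]
E
python3 - <<'E'
from h import *
np.set_printoptions(precision=1,suppress=True)
T,S=camera_info("top"),camera_info("scene")
f=lambda p,k,o:((p[0]+.5)/k-.5+o[0],(p[1]+.5)/k-.5+o[1])
P={"B1":[(447,162),(251,216)],"B2":[(611,183),(105,150)],"B3":[(751,271),(43,54)],"tinrim":[(613,368),(207,60)],"cuprim":[(349,80),(307,373)],
"t1b":[(552,265),(204,194)],"t1t":[(417,301),(347,210)],"t2b":[(366,347),(419,195)],"t2t":[(226,316),(545,263)],"t3b":[(218,354),(571,238)],"t3t":[(80,399),(725,249)],
"sFl":[(58,217),(716,398)],"sFm":[(127,165),(614,422)],"sFr":[(197,109),(508,446)],"sNl":[(97,269),(678,330)],"sNm":[(167,213),(580,352)],"sNr":[(237,158),(480,375)]}
for k,(a,b) in P.items(): print(k,*tri(T,f(a,2.35,(160,110)),S,f(b,2.28,(170,100))))
# masks on the top view
im=cv2.imread("pics/top0.png"); hsv=cv2.cvtColor(im,cv2.COLOR_BGR2HSV)
m=cv2.inRange(hsv,(3,110,40),(18,255,200)); 
for c in cv2.findContours(m,0,2)[0]:
    A=cv2.contourArea(c)
    if A>80 and 150<c[0,0,0]<500 and 100<c[0,0,1]<300:
        r=cv2.minAreaRect(c); b=cv2.boxPoints(r); print(A,np.round(r[0],1),np.round(r[1],1),onz(T,r[0],9))
E
```

```text
B1 [592.9 -94.8 131.3] 1.023600417565435
B2 [ 568.6 -274.   125.3] 0.6770468440236788
B3 [ 469.9 -420.6  126.6] 1.81315265448667
tinrim [ 368.5 -275.    88. ] 1.5862915539683125
cuprim [699.7  12.7  82.3] 0.24846730794205055
t1b [ 491.9 -221.9    4.9] 2.7407255454445503
t1t [451.1 -61.9   6.8] 2.291614835119541
t2b [397.3   0.7   4.7] 6.798829111183893
t2t [436.2 162.    7.1] 0.5600488564939513
t3b [391.2 174.6   5.1] 7.220707283109423
t3t [341.3 332.2   6.6] 1.3587606089962356
sFl [551.4 353.   39.5] 2.1466551979084154
sFm [612.2 274.1  39. ] 1.7022212850431706
sFr [676.6 193.5  45.1] 1.5982096571296955
sNl [490.2 306.3  38.8] 2.0398099743525213
sNm [554.3 226.3  41.8] 0.6816235302134354
sNr [617.5 146.9  43.9] 2.976296049998648
180.0 [230. 267.] [ 5.5 42.4] [374.3 232.1   9. ]
156.0 [292.9 252.8] [41.5  4.9] [411.5  59.3   9. ]
161.0 [373.6 227.4] [ 5.1 40.8] [ 479.1 -164.2    9. ]
4683.5 [224.8 192.9] [ 44.3 111.6] [580.6 249.8   9. ]
```

Heights check (tops ≈130, tin rim 88, tools ≈6, saddles ≈40). Plan: side-grasp each baluster with the tool tilted 65° from vertical, then pitch it down 90° into a bay. Next I'll write a row planner.

```bash
cat > plan.py <<'E'
# prints rows from the present pose through waypoints (grasp/tcp pos, heading deg, tilt deg from down, sign of x)
from h import *
from scipy.spatial.transform import Rotation as Ro, Slerp
import json
def rot(phi,tilt,s=1):
    p,d=np.radians([phi,tilt]); h=np.array([np.cos(p),np.sin(p),0]);Z=np.array([0,0,1.])
    z=np.sin(d)*h-np.cos(d)*Z; x=s*(np.cos(d)*h+np.sin(d)*Z)
    return Ro.from_matrix(np.c_[x,np.cross(z,x),z])
def tcp(g,R,depth=19): return np.array(g,float)+depth*R.apply([0,0,1])
def rows(wps,width,step=40,ang=.12,start=None):
    s=monitor.read_state(); p,R=(np.array(s["position"]),Ro.from_quat(s["ee_rot"])) if start is None else start
    out=[]
    for P,Q in wps:
        d=np.linalg.norm(P-p);a=(R.inv()*Q).magnitude()
        n=max(1,int(np.ceil(max(d/step,a/ang)))); p0,sl=p,Slerp([0,1],Ro.concatenate([R,Q]))
        for i in range(1,n+1):
            t=np.round(R.inv().apply(p0+(P-p0)*i/n-p)); r=np.round((R.inv()*sl(i/n)).as_rotvec(),2)
            p=p+R.apply(t);R=R*Ro.from_rotvec(r); out.append([[int(v) for v in t],[float(v)+0 for v in r],width])
    for i in range(0,len(out),8): print(json.dumps(out[i:i+8]).replace(" ",""))
    return p,R
def st():
    s=monitor.read_state();R=Ro.from_quat(s["ee_rot"])
    print("t%.1f"%s["clock"],"tcp",np.round(s["position"],1),"grasp",np.round(s["position"]-19*R.as_matrix()[:,2],1),"x",np.round(R.as_matrix()[:,0],2),"z",np.round(R.as_matrix()[:,2],2),"F",np.round(s["contact_force"],1),"w %.1f g %.1f"%(s["gripper_width"],s["grasp_force"]),"j",np.round(s["joints"],2))
E
python3 - <<'E'
from plan import *
Tt=camera_info("top");f=lambda p:((p[0]+.5)/2.35-.5+160,(p[1]+.5)/2.35-.5+110)
for p in[(447,162),(611,183),(751,271)]:print(onz(Tt,f(p),130))
print("block",onz(Tt,f((391,242)),25))
B=np.array([593,-95,75]);R=rot(-9,65);h=R.apply([0,0,1])
rows([(tcp(B-110*h+[0,0,90],R),R),(tcp(B-110*h,R),R)],85)
E
```

```text
[593.36180107 -95.32675576 130.        ]
[ 567.96210594 -273.46436112  130.        ]
[ 470.01019309 -420.41432033  130.        ]
block [519.48288666 -33.1891332   25.        ]
[[[29,27,2],[0.01,0.07,-0.02],85],[[28,28,3],[0.01,0.06,-0.01],85],[[28,29,5],[0.01,0.07,-0.02],85],[[27,29,6],[0.01,0.06,-0.02],85],[[26,29,8],[0.01,0.07,-0.01],85],[[25,30,9],[0.01,0.07,-0.02],85],[[23,31,11],[0.01,0.06,-0.01],85],[[23,30,11],[0.01,0.07,-0.02],85]]
[[[21,32,13],[0.01,0.07,-0.02],85],[[20,32,14],[0.01,0.06,-0.01],85],[[18,32,15],[0.02,0.07,-0.02],85],[[17,33,15],[0.01,0.06,-0.01],85],[[15,33,16],[0.01,0.07,-0.02],85],[[14,34,17],[0.01,0.07,-0.02],85],[[12,34,17],[0.01,0.06,-0.01],85],[[10,34,18],[0.01,0.07,-0.02],85]]
[[[8,35,17],[0.01,0.07,-0.02],85],[[-27,0,13],[0.0,0.0,0.0],85],[[-27,0,12],[0.0,0.0,0.0],85],[[-27,-1,13],[0.0,0.0,0.0],85]]
```

Request:
{"fn": "send_rows", "kwargs": {
  "series": [
    [[29,27,2],[0.01,0.07,-0.02],85],
    [[28,28,3],[0.01,0.06,-0.01],85],
    [[28,29,5],[0.01,0.07,-0.02],85],
    [[27,29,6],[0.01,0.06,-0.02],85],
    [[26,29,8],[0.01,0.07,-0.01],85],
    [[25,30,9],[0.01,0.07,-0.02],85],
    [[23,31,11],[0.01,0.06,-0.01],85],
    [[23,30,11],[0.01,0.07,-0.02],85]
  ]
}}

```text
clock: 0.9
position: [390.6, 255.6, 218.2]
ee_rot: [0.951, -0.161, 0.265, 0.022]
contact_force: [1.0, 0.1, 1.5]
gripper_width: 85.0
grasp_force: 0.0
```

Request:
{"fn": "send_rows", "kwargs": {
  "series": [
    [[21,32,13],[0.01,0.07,-0.02],85],
    [[20,32,14],[0.01,0.06,-0.01],85],
    [[18,32,15],[0.02,0.07,-0.02],85],
    [[17,33,15],[0.01,0.06,-0.01],85],
    [[15,33,16],[0.01,0.07,-0.02],85],
    [[14,34,17],[0.01,0.07,-0.02],85],
    [[12,34,17],[0.01,0.06,-0.01],85],
    [[10,34,18],[0.01,0.07,-0.02],85]
  ]
}}

```text
clock: 1.7
position: [499.9, 44.4, 304.0]
ee_rot: [0.888, -0.112, 0.44, 0.074]
contact_force: [0.6, 0.5, 1.0]
gripper_width: 85.1
grasp_force: 0.0
```

Run:
```python
from plan import *
st()
B=np.array([593.4,-95.3,75]);R=rot(-9,65);h=R.apply([0,0,1])
rows([(tcp(B-110*h+[0,0,90],R),R),(tcp(B-110*h,R),R),(tcp(B,R),R)],85)
```

```text
t1.7 tcp [499.9  44.4 304. ] grasp [485.4  48.7 315.5] x [ 0.59 -0.13  0.8 ] z [ 0.76 -0.23 -0.6 ] F [0.6 0.5 1. ] w 85.1 g 0.0 j [ 0.14 -0.17 -1.04  2.05 -0.38 -0.74]
[[[-11,23,20],[0.02,0.04,-0.01],85],[[-12,24,19],[0.02,0.05,0.0],85],[[-14,23,17],[0.03,0.04,-0.01],85],[[-14,25,17],[0.02,0.04,0.0],85],[[-14,24,15],[0.02,0.04,-0.01],85],[[-27,0,13],[0.0,0.0,0.0],85],[[-27,0,13],[0.0,0.0,0.0],85],[[-28,0,13],[0.0,0.0,0.0],85]]
[[[0,0,37],[0.0,0.0,0.0],85],[[0,0,36],[0.0,0.0,0.0],85],[[1,0,37],[0.0,0.0,0.0],85]]
```

Run:
```python
from plan import *
R=rot(-9,0)
rows([(np.array([480,-70,280.]),R)],85)
```

```text
[[[-2,14,3],[0.01,-0.12,-0.01],85],[[-2,15,3],[0.01,-0.11,-0.01],85],[[-1,14,4],[0.01,-0.12,-0.01],85],[[-1,14,3],[0.01,-0.11,-0.01],85],[[-1,15,3],[0.01,-0.12,-0.01],85],[[-1,14,4],[0.01,-0.11,-0.02],85],[[-1,15,3],[0.01,-0.12,-0.01],85],[[0,14,3],[0.01,-0.11,-0.01],85]]
```

Request:
{"fn": "send_rows", "kwargs": {
  "series": [
    [[-2,14,3],[0.01,-0.12,-0.01],85],
    [[-2,15,3],[0.01,-0.11,-0.01],85],
    [[-1,14,4],[0.01,-0.12,-0.01],85],
    [[-1,14,3],[0.01,-0.11,-0.01],85],
    [[-1,15,3],[0.01,-0.12,-0.01],85],
    [[-1,14,4],[0.01,-0.11,-0.02],85],
    [[-1,15,3],[0.01,-0.12,-0.01],85],
    [[0,14,3],[0.01,-0.11,-0.01],85]
  ]
}}

```text
clock: 2.5
position: [504.5, -42.6, 314.0]
ee_rot: [0.976, -0.106, 0.188, 0.044]
contact_force: [0.9, -1.3, 1.2]
gripper_width: 85.3
grasp_force: 0.0
```

```bash
cat > log.py <<'E'
from plan import *
s=monitor.read_state(); open("fk.txt","a").write(json.dumps([list(map(float,s[k])) for k in("joints","position","ee_rot")])+"\n"); st()
E
python3 log.py
```

```text
t2.5 tcp [504.5 -42.6 314. ] grasp [497.7 -40.2 331.6] x [ 0.91 -0.19  0.38] z [ 0.36 -0.13 -0.93] F [ 0.9 -1.3  1.2] w 85.3 g 0.0 j [ 0.38 -0.06 -0.51  0.34 -0.85  0.79]
```

Request:
{"fn": "send_rows", "kwargs": {
  "series": [
    [[0,0,0],[0,0,0.13],85],
    [[0,0,0],[0,0,0.13],85],
    [[0,0,0],[0,0,0.13],85],
    [[0,0,0],[0,0,0.13],85],
    [[0,0,0],[0,0,0.13],85],
    [[0,0,0],[0,0,0.13],85],
    [[0,0,0],[0,0,0.13],85],
    [[0,0,0],[0,0,0.13],85]
  ]
}}

```text
clock: 3.3
position: [505.2, -43.7, 313.8]
ee_rot: [0.791, -0.58, 0.187, -0.055]
contact_force: [-0.0, 1.1, 0.3]
gripper_width: 85.1
grasp_force: 0.0
```

```bash
python3 log.py
```

```text
t3.3 tcp [505.2 -43.7 313.8] grasp [498.3 -41.2 331.4] x [ 0.26 -0.94  0.23] z [ 0.36 -0.13 -0.92] F [-0.   1.1  0.3] w 85.1 g 0.0 j [ 0.38 -0.06 -0.51  0.34 -0.85 -0.26]
```

Request:
{"fn": "send_rows", "kwargs": {
  "series": [
    [[0,0,-15],[0,0,0.13],85],
    [[0,0,-15],[0,0,0.13],85],
    [[0,0,-15],[0,0,0.13],85],
    [[0,0,-15],[0,0,0.13],85],
    [[0,0,-15],[0,0,0.13],85],
    [[0,0,-15],[0,0,0.13],85],
    [[0,0,-15],[0,0,0.13],85],
    [[0,0,-15],[0,0,0.13],85]
  ]
}}

```text
clock: 4.1
position: [461.7, -28.0, 425.3]
ee_rot: [-0.398, 0.896, -0.135, 0.14]
contact_force: [0.4, 0.7, -0.5]
gripper_width: 85.1
grasp_force: 0.0
```

```bash
python3 log.py
```

```text
t4.1 tcp [461.7 -28.  425.3] grasp [454.9 -25.5 442.8] x [-0.64 -0.75 -0.14] z [ 0.36 -0.13 -0.92] F [ 0.4  0.7 -0.5] w 85.1 g 0.0 j [ 0.47 -0.18 -0.34  0.31 -1.16 -1.29]
```

Request:
{"fn": "send_rows", "kwargs": {
  "series": [
    [[20,20,0],[0.05,0.05,0.13],85],
    [[20,20,0],[0.05,0.05,0.13],85],
    [[20,20,0],[0.05,0.05,0.13],85],
    [[20,20,0],[0.05,0.05,0.13],85],
    [[0,0,0],[-0.1,0,0.13],85],
    [[0,0,0],[-0.1,0,0.13],85],
    [[0,0,0],[-0.1,0,0.1],85],
    [[0,0,0],[0,0,0],85]
  ]
}}

```text
clock: 4.9
position: [370.8, -19.2, 387.9]
ee_rot: [-0.012, 0.99, -0.05, 0.133]
contact_force: [0.6, 0.4, -0.3]
gripper_width: 85.0
grasp_force: 0.0
```

```bash
python3 log.py
```

```text
t4.9 tcp [370.8 -19.2 387.9] grasp [365.8 -17.4 406.1] x [-0.96 -0.04 -0.26] z [ 0.26 -0.09 -0.96] F [ 0.6  0.4 -0.3] w 85.0 g 0.0 j [ 0.59 -0.32 -0.46  0.24 -1.26 -2.19]
```

```bash
cat > kin.py <<'E'
from plan import *
from scipy.optimize import least_squares
E_=lambda a,q:Ro.from_euler(a,q)
T0=Ro.from_matrix(np.array([[0,-1,0],[0,0,-1],[1,0,0]]).T)  # columns: x=-Y,y=-Z,z=X
def fk(q,k):
    a,e,H,b,L1,L2,c,L6=k
    R1=E_('z',q[0]);R3=R1*E_('y',q[1]-q[2]);R5=R3*E_('x',-q[3])*E_('y',-q[4])
    p=R1.apply([a,e,H])+(R1*E_('y',q[1])).apply([b,0,L1])+R3.apply([L2,0,c])+R5.apply([L6,0,0])
    return p,R5*E_('x',-q[5])*T0
D=[json.loads(l) for l in open("fk.txt")]
D.append([[1.35962620,.385554172,.00662751226,-.000513195412,-1.19398817,-.258612890],[282.64,556.79,230.22],[.972517,-.232829,-.000213,.0010646]])
def res(k):
    r=[]
    for q,p,o in D: r+=list(fk(q,k)[0]-p)
    return np.r_[r,np.array(k[[0,3,6]])*.003]
K=least_squares(res,[0,-160,300,0,400,400,0,250]).x
def ik(p,R,q0,wl=1):
    LO=np.array([-3.1,-1.18,-1.04,-3.14,-2.95,-.2,-3.05][:4]+[-2.95,-3.05]);HI=np.array([3.1,2.0,1.38,2.0,-.2,3.05])
    f=lambda q:np.r_[(fk(q,K)[0]-p)/100,(R.inv()*fk(q,K)[1]).as_rotvec()]
    s=least_squares(f,np.clip(q0,LO+.01,HI-.01),bounds=(LO,HI)); return s.x,np.linalg.norm(s.fun)
E
python3 - <<'E'
from kin import *
np.set_printoptions(precision=2,suppress=True)
print(K); 
for q,p,o in D: print(fk(q,K)[0]-p,(Ro.from_quat(o).inv()*fk(q,K)[1]).as_rotvec())
rng=np.random.default_rng(0)
def sols(n,p,R):
    S=[]
    for i in range(25):
        q0=np.r_[np.arctan2(p[1],p[0])+.3,.3,-.3,rng.uniform(-3.1,2),rng.uniform(-2,-.3),rng.uniform(-3,3)]
        q,e=ik(p,R,q0)
        if e<.005 and not any(np.abs(q-s).max()<.05 for s in S): S.append(q)
    print(n);[print("   ",q) for q in S]
for s in(1,-1):
    for n,b,phis in(("B1",(593.4,-95.3,75),(-9,20,-40)),("B2",(568,-273.5,75),(-20,)),("B3",(470,-420.4,75),(-10,-100)),("bay",(583,250,60),(37.7,217.7))):
        for phi in phis:
            for tilt in((65,50) if n!="bay" else (-25,-40)):
                R=rot(phi,tilt,s); sols((n,s,phi,tilt),tcp(b,R),R)
E
```

```text
[  -4.27 -155.51  146.19   96.08  538.14  328.18   37.12  288.84]
[ 0.54 -2.38 -0.56] [ 0. -0. -0.]
[ 0.28 -2.89 -1.28] [-0.  0. -0.]
[ -0.96  -1.42 -12.19] [-0. -0.  0.]
[ 0.01  2.1  11.32] [-0.  0. -0.]
[-3.88  2.36  2.71] [-0. -0.  0.]
('B1', 1, -9, 65)
('B1', 1, -9, 50)
('B1', 1, 20, 65)
('B1', 1, 20, 50)
    [-0.03  0.5  -0.98 -2.74 -0.79 -1.61]
('B1', 1, -40, 65)
('B1', 1, -40, 50)
    [ 0.45  0.5  -0.97  1.91 -0.84 -1.45]
('B2', 1, -20, 65)
('B2', 1, -20, 50)
('B3', 1, -10, 65)
    [-0.67  0.64 -0.98 -2.66 -1.19 -1.54]
('B3', 1, -10, 50)
    [-0.63  0.52 -0.87 -2.61 -0.72 -1.69]
('B3', 1, -100, 65)
    [-0.05  0.69 -0.66  1.35 -1.17 -1.33]
('B3', 1, -100, 50)
    [-0.12  0.59 -0.61  1.23 -0.95 -1.11]
('bay', 1, 37.7, -25)
    [ 0.65  0.77  0.15  0.   -1.39  1.57]
('bay', 1, 37.7, -40)
    [ 0.65  0.92  0.42  0.   -1.76  1.57]
('bay', 1, 217.7, -25)
('bay', 1, 217.7, -40)
    [ 0.65  0.48 -0.86 -3.13 -0.47  1.57]
('B1', -1, -9, 65)
('B1', -1, -9, 50)
('B1', -1, 20, 65)
('B1', -1, 20, 50)
    [-0.03  0.5  -0.98 -2.74 -0.79  1.53]
('B1', -1, -40, 65)
('B1', -1, -40, 50)
    [ 0.45  0.5  -0.97  1.91 -0.84  1.69]
('B2', -1, -20, 65)
('B2', -1, -20, 50)
('B3', -1, -10, 65)
    [-0.67  0.64 -0.98 -2.66 -1.19  1.6 ]
('B3', -1, -10, 50)
    [-0.63  0.52 -0.87 -2.61 -0.72  1.45]
('B3', -1, -100, 65)
    [-0.05  0.69 -0.66  1.35 -1.17  1.81]
('B3', -1, -100, 50)
    [-0.12  0.59 -0.61  1.23 -0.95  2.03]
('bay', -1, 37.7, -25)
    [ 0.65  0.77  0.15  0.   -1.39 -1.57]
('bay', -1, 37.7, -40)
    [ 0.65  0.92  0.42  0.   -1.76 -1.57]
('bay', -1, 217.7, -25)
('bay', -1, 217.7, -40)
    [ 0.65  0.48 -0.86 -3.13 -0.47 -1.57]
```

```bash
sed -i 's/a,e,H,b,L1,L2,c,L6=k/a,e,H,b,L1,L2,c,L6,d,f=k/; s/R5.apply(\[L6,0,0\])/R5.apply([L6,0,d])+R3.apply([0,f,0])/; s/400,0,250\]/400,0,250,0,0]/; s/k\[\[0,3,6\]\]/k[[0,3,6,8,9]]/' kin.py
python3 - <<'E'
from kin import *
np.set_printoptions(precision=2,suppress=True)
print(K)
for q,p,o in D: print(fk(q,K)[0]-p)
LO=np.array([-3.14,-1.21,-1.07,-3.16,-2.99,-3.1]);HI=np.array([3.14,2.06,1.41,2.05,-.16,3.1])
rng=np.random.default_rng(0)
for n,b in(("B1",(593.4,-95.3,75)),("B2",(568,-273.5,75)),("B3",(470,-420.4,75))):
    for phi in range(-180,180,15):
        R=rot(phi,65,-1);p=tcp(b,R);best=None
        for j4 in(-2.5,-1.5,-.7,.7,1.5):
            q,e=ik(p,R,np.r_[np.arctan2(b[1],b[0])+.25,.4,-.5,j4,-1,0])
            if e<.005:
                m=min((q-LO).min(),(HI-q).min())
                if best is None or m>best[0]: best=(m,q)
        if best: print(n,phi,best[0].round(2),best[1])
E
```

```text
[ -91.41 -158.07  167.46   53.82  544.2   365.81   48.12  329.32   84.22
    0.06]
[-1.2   3.04  0.09]
[-1.64  2.81 -0.85]
[ 1.43 -4.27 -5.11]
[ 2.57 -2.88  4.74]
[-1.62  1.    1.13]
B1 -165 0.28 [ 0.17  1.26  1.13  0.15 -2.57  1.74]
B1 -150 0.65 [ 0.27  1.11  0.76  0.32 -2.31  1.9 ]
B1 -135 0.9 [ 0.35  1.    0.47  0.45 -2.09  2.  ]
B1 -120 1.04 [ 0.43  0.89  0.21  0.58 -1.88  2.06]
B1 -105 1.01 [ 0.5   0.8  -0.03  0.72 -1.68  2.09]
B1 -90 0.81 [ 0.55  0.71 -0.26  0.88 -1.49  2.08]
B1 -75 0.61 [ 0.58  0.63 -0.46  1.09 -1.33  2.04]
B1 -60 0.44 [ 0.59  0.56 -0.63  1.34 -1.19  1.98]
B1 -45 0.3 [ 0.55  0.51 -0.77  1.66 -1.09  1.89]
B1 15 0.25 [ 0.02  0.49 -0.82 -2.85 -0.88  1.49]
B1 30 0.35 [-0.11  0.52 -0.72 -2.37 -0.89  1.32]
B1 45 0.48 [-0.21  0.58 -0.59 -1.93 -0.95  1.16]
B1 60 0.64 [-0.29  0.64 -0.43 -1.56 -1.08  1.02]
B1 75 0.83 [-0.32  0.72 -0.24 -1.26 -1.25  0.93]
B1 90 1.05 [-0.33  0.81 -0.02 -1.04 -1.45  0.87]
B1 105 1.15 [-0.3   0.91  0.22 -0.88 -1.68  0.86]
B1 120 0.93 [-0.26  1.01  0.48 -0.75 -1.91  0.87]
B1 135 0.64 [-0.2   1.13  0.77 -0.65 -2.16  0.9 ]
B1 150 0.25 [-0.13  
[... 1022 characters left out ...]
  2.12]
B3 -135 0.97 [-0.08  0.82  0.02  0.77 -1.67  2.13]
B3 -120 0.85 [-0.04  0.73 -0.22  0.94 -1.48  2.12]
B3 -105 0.65 [-0.02  0.65 -0.42  1.15 -1.3   2.08]
B3 -90 0.48 [-0.03  0.58 -0.59  1.42 -1.16  2.01]
B3 -75 0.3 [-0.08  0.53 -0.72  1.75 -1.05  1.92]
B3 -15 0.34 [-0.59  0.52 -0.73 -2.74 -0.83  1.43]
B3 0 0.44 [-0.7   0.56 -0.63 -2.27 -0.86  1.25]
B3 15 0.57 [-0.79  0.62 -0.5  -1.84 -0.96  1.08]
B3 30 0.74 [-0.86  0.69 -0.33 -1.48 -1.11  0.95]
B3 45 0.95 [-0.89  0.77 -0.12 -1.21 -1.3   0.87]
B3 60 1.19 [-0.89  0.87  0.12 -1.01 -1.52  0.82]
B3 75 1.02 [-0.87  0.98  0.39 -0.86 -1.76  0.8 ]
B3 90 0.7 [-0.82  1.11  0.71 -0.76 -2.03  0.8 ]
B3 105 0.14 [-0.77  1.35  1.27 -0.76 -2.41  0.71]
```

```bash
cat >> kin.py <<'E'
def go(wps,width,step=40,ang=.12):
    "print rows and check them by IK tracking"
    s=monitor.read_state(); q=np.array(s["joints"]); p,R=np.array(s["position"]),Ro.from_quat(s["ee_rot"])
    off=p-fk(q,K)[0]
    LO=np.array([-3.14,-1.21,-1.07,-3.16,-2.99,-3.1]);HI=np.array([3.14,2.06,1.41,2.05,-.16,3.1])
    prev,mx,mg,er=q,0,9,0
    sl_p,sl_R=p,R
    for P,Q in wps:
        n=max(1,int(np.ceil(max(np.linalg.norm(P-sl_p)/step,(sl_R.inv()*Q).magnitude()/ang))));S=Slerp([0,1],Ro.concatenate([sl_R,Q]))
        for i in range(1,n+1):
            q,e=ik(sl_p+(P-sl_p)*i/n-off,S(i/n),prev); mx=max(mx,np.abs(q-prev).max());mg=min(mg,(q-LO).min(),(HI-q).min());er=max(er,e);prev=q
        sl_p,sl_R=P,Q
        print("wp n",n,"q",np.round(q,2),"maxstep %.2f margin %.2f err %.4f"%(mx,mg,er))
    return rows(wps,width,step,ang)
def gp(g,phi,tilt,s,back=0,up=0,depth=19):
    R=rot(phi,tilt,s); return tcp(g,R,depth)-back*R.apply([0,0,1])+[0,0,up],R
E
python3 - <<'E'
from kin import *
B=(470,-420.4,75)
go([gp(B,30,65,-1,120,110),gp(B,30,65,-1,120),gp(B,30,65,-1)],85,35,.11)
E
```

```text
wp n 14 q [-1.07  0.52 -0.17 -1.21 -1.32  0.65] maxstep 0.37 margin 0.30 err 0.0000
wp n 4 q [-1.06  0.65 -0.24 -1.27 -1.25  0.84] maxstep 0.37 margin 0.30 err 0.0000
wp n 4 q [-0.86  0.69 -0.32 -1.48 -1.11  0.94] maxstep 0.37 margin 0.30 err 0.0000
[[[3,-31,14],[-0.03,-0.06,-0.02],85],[[4,-31,14],[-0.03,-0.06,-0.03],85],[[6,-31,12],[-0.03,-0.07,-0.02],85],[[7,-31,10],[-0.03,-0.06,-0.03],85],[[9,-32,9],[-0.03,-0.06,-0.02],85],[[10,-31,8],[-0.03,-0.06,-0.03],85],[[12,-32,6],[-0.03,-0.07,-0.02],85],[[12,-31,5],[-0.03,-0.06,-0.02],85]]
[[[13,-31,2],[-0.03,-0.06,-0.03],85],[[14,-31,1],[-0.03,-0.06,-0.02],85],[[15,-30,-1],[-0.03,-0.07,-0.03],85],[[16,-30,-3],[-0.03,-0.06,-0.02],85],[[16,-30,-5],[-0.03,-0.06,-0.03],85],[[16,-29,-6],[-0.03,-0.06,-0.02],85],[[25,0,12],[0.0,0.0,0.0],85],[[25,0,11],[0.0,0.0,0.0],85]]
[[[25,0,12],[0.0,0.0,0.0],85],[[25,0,12],[0.0,0.0,0.0],85],[[0,0,30],[0.0,0.0,0.0],85],[[0,0,30],[0.0,0.0,0.0],85],[[-1,0,30],[0.0,0.0,0.0],85],[[0,0,30],[0.0,0.0,0.0],85]]
```

Run:
```python
from kin import *
B=(470,-420.4,75)
go([gp(B,30,65,-1,120,110)],85,20,.06)
```

```text
wp n 24 q [-1.07  0.52 -0.17 -1.21 -1.32  0.65] maxstep 0.22 margin 0.30 err 0.0000
[[[2,-18,8],[-0.02,-0.04,-0.01],85],[[2,-18,8],[-0.02,-0.03,-0.02],85],[[2,-18,8],[-0.01,-0.04,-0.01],85],[[4,-18,7],[-0.02,-0.04,-0.02],85],[[4,-18,7],[-0.02,-0.03,-0.01],85],[[4,-19,6],[-0.02,-0.04,-0.02],85],[[5,-18,6],[-0.01,-0.03,-0.01],85],[[5,-18,5],[-0.02,-0.04,-0.01],85]]
[[[5,-19,5],[-0.02,-0.04,-0.02],85],[[6,-18,4],[-0.02,-0.03,-0.01],85],[[7,-19,4],[-0.01,-0.04,-0.02],85],[[7,-18,3],[-0.02,-0.04,-0.01],85],[[7,-18,2],[-0.02,-0.03,-0.01],85],[[7,-18,2],[-0.02,-0.04,-0.02],85],[[8,-18,2],[-0.01,-0.04,-0.01],85],[[8,-19,0],[-0.02,-0.03,-0.02],85]]
[[[9,-17,0],[-0.02,-0.04,-0.01],85],[[9,-18,0],[-0.02,-0.04,-0.02],85],[[8,-18,-1],[-0.01,-0.03,-0.01],85],[[10,-17,-2],[-0.02,-0.04,-0.01],85],[[9,-18,-2],[-0.02,-0.03,-0.02],85],[[9,-17,-3],[-0.02,-0.04,-0.01],85],[[10,-17,-4],[-0.01,-0.04,-0.02],85],[[9,-17,-4],[-0.02,-0.03,-0.01],85]]
```

Request:
{"fn": "send_rows", "kwargs": {
  "series": [
    [[2,-18,8],[-0.02,-0.04,-0.01],85],
    [[2,-18,8],[-0.02,-0.03,-0.02],85],
    [[2,-18,8],[-0.01,-0.04,-0.01],85],
    [[4,-18,7],[-0.02,-0.04,-0.02],85],
    [[4,-18,7],[-0.02,-0.03,-0.01],85],
    [[4,-19,6],[-0.02,-0.04,-0.02],85],
    [[5,-18,6],[-0.01,-0.03,-0.01],85],
    [[5,-18,5],[-0.02,-0.04,-0.01],85]
  ]
}}

```text
clock: 5.7
position: [376.6, -167.5, 332.6]
ee_rot: [-0.086, 0.959, 0.014, 0.268]
contact_force: [-0.2, -0.2, -0.6]
gripper_width: 85.1
grasp_force: 0.0
```

Request:
{"fn": "send_rows", "kwargs": {
  "series": [
    [[5,-19,5],[-0.02,-0.04,-0.02],85],
    [[6,-18,4],[-0.02,-0.03,-0.01],85],
    [[7,-19,4],[-0.01,-0.04,-0.02],85],
    [[7,-18,3],[-0.02,-0.04,-0.01],85],
    [[7,-18,2],[-0.02,-0.03,-0.01],85],
    [[7,-18,2],[-0.02,-0.04,-0.02],85],
    [[8,-18,2],[-0.01,-0.04,-0.01],85],
    [[8,-19,0],[-0.02,-0.03,-0.02],85]
  ]
}}

```text
clock: 6.5
position: [384.2, -317.1, 279.8]
ee_rot: [-0.157, 0.901, 0.078, 0.398]
contact_force: [1.3, -0.3, -0.3]
gripper_width: 85.2
grasp_force: 0.0
```

```bash
python3 log.py
```

```text
t6.5 tcp [ 384.2 -317.1  279.8] grasp [ 371.  -322.1  292.5] x [-0.63 -0.22 -0.74] z [ 0.69  0.27 -0.67] F [ 1.3 -0.3 -0.3] w 85.2 g 0.0 j [-0.91  0.1  -0.2  -0.89 -1.16  0.02]
```

Request:
{"fn": "send_rows", "kwargs": {
  "series": [
    [[9,-17,0],[-0.02,-0.04,-0.01],85],
    [[9,-18,0],[-0.02,-0.04,-0.02],85],
    [[8,-18,-1],[-0.01,-0.03,-0.01],85],
    [[10,-17,-2],[-0.02,-0.04,-0.01],85],
    [[9,-18,-2],[-0.02,-0.03,-0.02],85],
    [[9,-17,-3],[-0.02,-0.04,-0.01],85],
    [[10,-17,-4],[-0.01,-0.04,-0.02],85],
    [[9,-17,-4],[-0.02,-0.03,-0.01],85]
  ]
}}

```text
clock: 7.3
position: [392.0, -465.5, 225.8]
ee_rot: [-0.22, 0.816, 0.141, 0.515]
contact_force: [0.1, -0.4, 1.0]
gripper_width: 85.1
grasp_force: 0.0
```

```bash
python3 log.py
python3 - <<'E'
from kin import *
print(K.round(1),max(abs(res(K))))
B=(470,-420.4,75)
go([gp(B,30,65,-1,120,70),gp(B,30,65,-1,120)],85,25,.06)
cv2.imwrite("pics/w1.png",get_image("wrist")[:,:,::-1])
E
```

```text
t7.3 tcp [ 392.  -465.5  225.8] grasp [ 377.2 -474.2  234. ] x [-0.37 -0.21 -0.9 ] z [ 0.78  0.46 -0.43] F [ 0.1 -0.4  1. ] w 85.1 g 0.0 j [-1.2   0.53  0.13 -1.1  -1.53  0.42]
[-206.2 -151.5  173.8  144.9  536.2  283.5   29.1  382.5  178.9    2.5] 95.20108469799521
wp n 2 q [-1.19  0.55  0.07 -1.12 -1.49  0.49] maxstep 0.04 margin 1.14 err 0.0000
wp n 3 q [-1.17  0.61  0.01 -1.14 -1.42  0.6 ] maxstep 0.04 margin 1.08 err 0.0000
[[[18,0,8],[0.0,0.0,0.0],85],[[17,0,7],[0.01,-0.01,0.0],85],[[21,0,10],[0.0,0.0,0.0],85],[[21,0,10],[0.0,0.0,0.0],85],[[22,0,9],[0.0,0.0,0.0],85]]
```

View pics/w1.png

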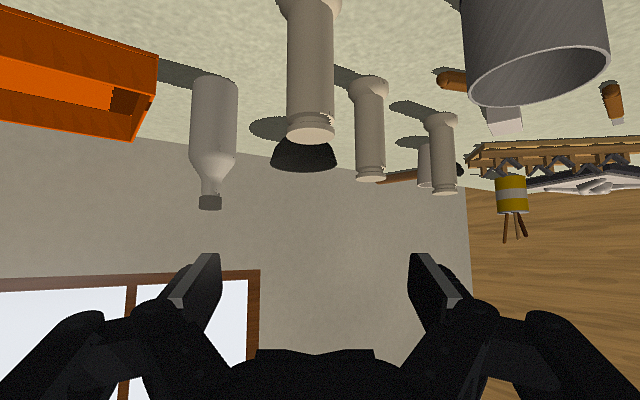

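The view is upside down. B3's shaft sits at column ~311, on the gripper's centre line. I'll refit the kinematics as a linear problem.

```bash
python3 - <<'E'
s=open("kin.py").read()
a=s.index("def fk");b=s.index("def ik")
new='''def frames(q):
    R1=E_('z',q[0]);R2=R1*E_('y',q[1]);R3=R1*E_('y',q[1]-q[2]);R4=R3*E_('x',-q[3]);R5=R4*E_('y',-q[4]);R6=R5*E_('x',-q[5])
    return R1,R2,R3,R4,R5,R6
def fk(q,k):
    F=frames(q); return np.hstack([f.as_matrix() for f in F])@k,F[5]*T0
D=[json.loads(l) for l in open("fk.txt")]
D.append([[1.35962620,.385554172,.00662751226,-.000513195412,-1.19398817,-.258612890],[282.64,556.79,230.22],[.972517,-.232829,-.000213,.0010646]])
A=np.vstack([np.hstack([f.as_matrix() for f in frames(q)]) for q,_,_ in D]); y=np.hstack([p for _,p,_ in D])
k0=np.array([0,0,200,0,0,500,350,0,0,0,0,0,0,0,0,250,0,0.])
# ridge towards a plain arm, outliers damped
K=least_squares(lambda k:np.r_[A@k-y,(k-k0)*.01],k0,loss="soft_l1").x
def res(k): return A@k-y
'''
open("kin.py","w").write(s[:a]+new+s[b:])
E
python3 - <<'E'
from kin import *
np.set_printoptions(precision=1,suppress=True)
print(K.reshape(6,3));print(res(K).reshape(-1,3))
for q,p,o in D: print((Ro.from_quat(o).inv()*fk(q,K)[1]).as_rotvec())
E
```

```text
[[  0.1  -0.  160.6]
 [  0.1  -0.  564.8]
 [385.9  -0.    0.1]
 [ 35.9 -79.9  -0.1]
 [ 23.8 -79.9  -0. ]
 [273.8  -0.    0. ]]
[[-0.  0.  0.]
 [ 0. -0.  0.]
 [ 0. -0. -0.]
 [ 0.  0. -0.]
 [ 0. -0.  0.]
 [-0. -0.  0.]
 [-0. -0. -0.]]
[ 0. -0. -0.]
[-0.  0. -0.]
[-0. -0.  0.]
[-0.  0. -0.]
[-0.  0.  0.]
[0. 0. 0.]
[-0. -0.  0.]
```

Request:
{"fn": "send_rows", "kwargs": {
  "series": [
    [[18,0,8],[0,0,0],85],
    [[17,0,7],[0.01,-0.01,0],85],
    [[21,0,10],[0,0,0],85],
    [[21,0,10],[0,0,0],85],
    [[22,0,9],[0,0,0],85],
    [[0,0,0],[0,0,0],85]
  ]
}}

```text
clock: 7.95
position: [390.3, -464.6, 115.3]
ee_rot: [-0.215, 0.815, 0.14, 0.52]
contact_force: [-0.2, 1.6, 0.2]
gripper_width: 85.1
grasp_force: 0.0
```

```bash
python3 log.py
python3 - <<'E'
from kin import *
B=(470,-420.4,75)
rows([gp(B,30,65,-1)],85,25)
E
```

```text
t8.0 tcp [ 390.3 -464.6  115.3] grasp [ 375.4 -473.2  123.3] x [-0.37 -0.2  -0.91] z [ 0.79  0.45 -0.42] F [-0.2  1.6  0.2] w 85.1 g 0.0 j [-1.21  0.68  0.06 -1.13 -1.44  0.61]
[[[0,0,24],[0.0,0.0,0.0],85],[[-1,-1,23],[0.0,0.0,0.0],85],[[0,0,24],[0.0,0.0,0.0],85],[[0,0,24],[0.0,0.0,0.0],85],[[-1,0,24],[0.0,0.0,-0.01],85]]
```

Request:
{"fn": "send_rows", "kwargs": {
  "series": [
    [[0,0,24],[0,0,0],85],
    [[-1,-1,23],[0,0,0],85],
    [[0,0,24],[0,0,0],85],
    [[0,0,24],[0,0,0],85],
    [[-1,0,24],[0,0,-0.01],85],
    [[0,0,0],[0,0,0],85]
  ]
}}

```text
clock: 8.55
position: [488.0, -411.8, 71.4]
ee_rot: [-0.222, 0.813, 0.135, 0.522]
contact_force: [-0.4, 1.0, -0.4]
gripper_width: 84.9
grasp_force: 0.0
```

Request:
{"fn": "send_rows", "kwargs": {
  "series": [
    [[0,0,0],[0,0,0],35],
    [[0,0,0],[0,0,0],35],
    [[0,0,0],[0,0,0],35],
    [[0,0,0],[0,0,0],35],
    [[0,0,0],[0,0,0],35],
    [[0,0,0],[0,0,0],35],
    [[0,0,0],[0,0,0],35],
    [[0,0,0],[0,0,0],35]
  ]
}}

```text
clock: 9.35
position: [486.0, -414.8, 72.5]
ee_rot: [-0.222, 0.813, 0.133, 0.522]
contact_force: [-2.4, -1.0, 6.5]
gripper_width: 38.5
grasp_force: 60.2
```

Run:
```python
from kin import *
np.set_printoptions(precision=1,suppress=True)
st()
# cradle from stored triangulated saddles
S={"sFl":[551.4,353],"sFm":[612.2,274.1],"sFr":[676.6,193.5],"sNl":[490.2,306.3],"sNm":[554.3,226.3],"sNr":[617.5,146.9]}
c=np.mean(list(S.values()),0);u=np.array(S["sFl"])-S["sFr"]+np.array(S["sNl"])-S["sNr"];u/=np.linalg.norm(u);b=np.array([u[1],-u[0]])
print("centre",c,"bay dir deg",np.degrees(np.arctan2(b[1],b[0])),"bays r/m/l",c-100*u,c,c+100*u)
# silhouette check of board corners in top image
T=camera_info("top");im=cv2.imread("pics/top0.png");hsv=cv2.cvtColor(im,cv2.COLOR_BGR2HSV)
m=cv2.inRange(hsv,(3,110,40),(22,255,255))
m=cv2.morphologyEx(m,cv2.MORPH_CLOSE,np.ones((9,9)))
k=max(cv2.findContours(m,0,2)[0],key=lambda k:cv2.contourArea(k) if 150<cv2.boundingRect(k)[0]<300 else 0)
r=cv2.minAreaRect(k);bp=cv2.boxPoints(r)
for z in (12,45):
    W=np.array([onz(T,p,z)[:2] for p in bp]);print(z,W.mean(0),np.linalg.norm(np.diff(W,axis=0),axis=1),[np.degrees(np.arctan2(*(W[i+1]-W[i])[::-1])).round(1) for i in(0,1)])
```

```text
t9.3 tcp [ 486.  -414.8   72.5] grasp [ 471.  -423.3   80.5] x [-0.4 -0.2 -0.9] z [ 0.8  0.5 -0.4] F [-2.4 -1.   6.5] w 38.5 g 60.2 j [-1.1  0.7  0.  -1.2 -1.3  0.7]
centre [583.7 250. ] bay dir deg 38.371626882518136 bays r/m/l [645.8 171.6] [583.7 250. ] [521.6 328.4]
12 [581.2 248.3] [311.2 127.9 308. ] [np.float64(-51.3), np.float64(-142.6)]
45 [575.6 241.9] [304.  124.9 300.9] [np.float64(-51.3), np.float64(-142.6)]
```

```bash
python3 log.py
python3 - <<'E'
from kin import *
h=np.array([np.cos(np.radians(38.4)),np.sin(np.radians(38.4)),0]);u=np.array([-h[1],h[0],0])
C=np.array([582.5,249,60]);bay=C+100*u+7.5*h
print(bay)
go([gp((471,-423.3,80.5),30,65,-1,0,150),gp((500,-120,260),34,20,-1),gp(bay,38.4,-25,-1,0,150)],35,40,.11)
E
```

```text
t9.3 tcp [ 486.  -414.8   72.5] grasp [ 471.  -423.3   80.5] x [-0.36 -0.22 -0.91] z [ 0.79  0.45 -0.42] F [-2.4 -1.   6.5] w 38.5 g 60.2 j [-1.05  0.72  0.03 -1.23 -1.3   0.67]
[526.2629229  332.02795408  60.        ]
wp n 4 q [-1.04  0.51  0.09 -1.17 -1.39  0.38] maxstep 0.07 margin 1.10 err 0.0000
wp n 8 q [-0.04  0.1  -0.3  -0.26 -0.91 -0.8 ] maxstep 0.21 margin 0.73 err 0.0000
wp n 12 q [ 0.8   0.62  0.27 -0.05 -1.64 -1.69] maxstep 0.21 margin 0.73 err 0.0000
[[[-34,-1,-16],[0.0,0.0,0.0],35],[[-34,0,-15],[0.0,0.0,0.01],35],[[-34,0,-16],[-0.01,0.0,0.0],35],[[-34,0,-16],[0.0,0.0,0.0],35],[[-11,31,18],[-0.01,0.1,-0.01],35],[[-13,31,17],[0.0,0.1,0.0],35],[[-15,30,15],[-0.01,0.1,-0.01],35],[[-17,31,15],[0.0,0.09,0.0],35]]
[[[-17,30,13],[-0.01,0.1,-0.01],35],[[-20,30,11],[-0.01,0.1,-0.01],35],[[-20,30,10],[0.0,0.1,0.0],35],[[-22,30,7],[-0.01,0.1,-0.01],35],[[-19,30,11],[0.0,0.07,-0.01],35],[[-20,30,10],[0.0,0.06,0.0],35],[[-21,29,9],[0.0,0.07,-0.01],35],[[-21,30,7],[0.0,0.06,-0.01],35]]
[[[-22,29,6],[0.0,0.07,0.0],35],[[-23,29,5],[0.0,0.06,-0.01],35],[[-23,29,3],[0.0,0.07,0.0],35],[[-23,29,1],[0.0,0.06,-0.01],35],[[-23,29,0],[0.0,0.07,-0.01],35],[[-24,28,-2],[0.0,0.06,0.0],35],[[-24,29,-3],[0.0,0.07,-0.01],35],[[-23,28,-4],[0.0,0.06,0.0],35]]
```

Request:
{"fn": "send_rows", "kwargs": {
  "series": [
    [[-34,-1,-16],[0,0,0],35],
    [[-34,0,-15],[0,0,0.01],35],
    [[-34,0,-16],[-0.01,0,0],35],
    [[-34,0,-16],[0,0,0],35],
    [[-11,31,18],[-0.01,0.1,-0.01],35],
    [[-13,31,17],[0,0.1,0],35],
    [[-15,30,15],[-0.01,0.1,-0.01],35],
    [[-17,31,15],[0,0.09,0],35]
  ]
}}

```text
clock: 10.15
position: [496.2, -264.2, 231.5]
ee_rot: [-0.256, 0.896, 0.095, 0.351]
contact_force: [0.4, -0.2, -2.8]
gripper_width: 38.3
grasp_force: 60.4
```

Request:
{"fn": "send_rows", "kwargs": {
  "series": [
    [[-17,30,13],[-0.01,0.1,-0.01],35],
    [[-20,30,11],[-0.01,0.1,-0.01],35],
    [[-20,30,10],[0,0.1,0],35],
    [[-22,30,7],[-0.01,0.1,-0.01],35],
    [[-19,30,11],[0,0.07,-0.01],35],
    [[-20,30,10],[0,0.06,0],35],
    [[-21,29,9],[0,0.07,-0.01],35],
    [[-21,30,7],[0,0.06,-0.01],35]
  ]
}}

```text
clock: 10.95
position: [510.0, 33.8, 224.5]
ee_rot: [-0.308, 0.951, 0.012, 0.041]
contact_force: [1.2, -0.8, -2.3]
gripper_width: 38.6
grasp_force: 60.5
```

Request:
{"fn": "send_rows", "kwargs": {
  "series": [
    [[-22,29,6],[0,0.07,0],35],
    [[-23,29,5],[0,0.06,-0.01],35],
    [[-23,29,3],[0,0.07,0],35],
    [[-23,29,1],[0,0.06,-0.01],35],
    [[-23,29,0],[0,0.07,-0.01],35],
    [[-24,28,-2],[0,0.06,0],35],
    [[-24,29,-3],[0,0.07,-0.01],35],
    [[-23,28,-4],[0,0.06,0],35]
  ]
}}

```text
clock: 11.75
position: [520.3, 328.5, 190.6]
ee_rot: [-0.319, 0.923, -0.068, -0.204]
contact_force: [0.0, 0.4, -2.0]
gripper_width: 38.4
grasp_force: 60.5
```

Run:
```python
from kin import *
st()
h=np.array([np.cos(np.radians(38.4)),np.sin(np.radians(38.4)),0]);u=np.array([-h[1],h[0],0])
C=np.array([582.5,249,60]);bay=C+100*u+7.5*h
go([gp(bay,38.4,-25,-1,0,60)],35,40,.1)
a=get_image("scene")[100:330,250:540];b=get_image("wrist")
cv2.imwrite("pics/p1.png",np.vstack([cv2.resize(np.clip(a*1.6,0,255).astype(np.uint8),(504,400)),cv2.resize(b,(504,200))])[:,:,::-1])
```

```text
t11.8 tcp [520.3 328.5 190.6] grasp [526.6 333.3 207.8] x [-0.71 -0.56  0.42] z [-0.33 -0.26 -0.91] F [ 0.   0.4 -2. ] w 38.4 g 60.5 j [ 0.8   0.63  0.27 -0.06 -1.64 -1.69]
wp n 3 q [ 0.8   0.7   0.17 -0.05 -1.47 -1.68] maxstep 0.06 margin 1.18 err 0.0000
[[[-12,0,27],[0.0,0.0,0.0],35],[[-12,-1,26],[0.0,0.0,0.0],35],[[-12,0,27],[0.01,0.0,0.0],35]]
```

View pics/p1.png

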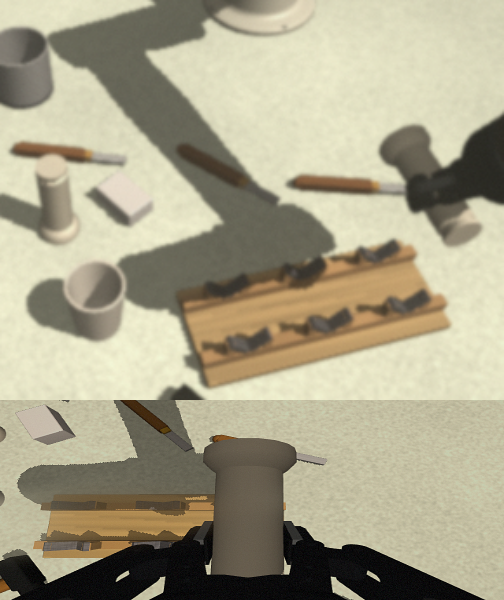

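Request:
{"fn": "send_rows", "kwargs": {
  "series": [
    [[-12,0,27],[0,0,0],35],
    [[-12,-1,26],[0,0,0],35],
    [[-12,0,27],[0.01,0,0],35],
    [[0,0,0],[0,0,0],35]
  ]
}}

```text
clock: 12.25
position: [517.5, 323.5, 99.3]
ee_rot: [-0.319, 0.922, -0.074, -0.206]
contact_force: [0.1, -0.1, -2.7]
gripper_width: 38.6
grasp_force: 60.6
```

Run:
```python
from kin import *
st()
h=np.array([np.cos(np.radians(38.4)),np.sin(np.radians(38.4)),0]);u=np.array([-h[1],h[0],0])
C=np.array([582.5,249,0])
cv2.imwrite("pics/w2raw.png",get_image("wrist")[:,:,::-1])
c=camera_info("wrist");im=cv2.imread("pics/w2raw.png")
for k in(-1,0,1):
  for x in(-45,-30,30,45):
    for y in (-22,22):
      q=proj(c,C+k*100*u+x*h+y*u+[0,0,54]); cv2.circle(im,tuple(int(v) for v in q),2,(0,255,0),-1)
cv2.imwrite("pics/w2.png",im)
bay=C+[0,0,60]+100*u+7.5*h
rows([gp(bay,38.4,-25,-1,0,25),gp(bay,38.4,-25,-1,0,3)],35,12,.1)
```

```text
t12.2 tcp [517.5 323.5  99.3] grasp [523.8 328.6 116.5] x [-0.71 -0.56  0.43] z [-0.33 -0.27 -0.9 ] F [ 0.1 -0.1 -2.7] w 38.6 g 60.6 j [ 0.8   0.7   0.15 -0.05 -1.47 -1.69]
[[[-6,1,10],[0.0,0.0,0.0],35],[[-5,0,10],[0.0,0.0,0.0],35],[[-6,1,10],[0.0,0.0,0.0],35],[[-5,0,10],[0.0,0.0,0.0],35],[[-4,0,10],[0.0,0.0,0.0],35]]
```

View pics/w2.png

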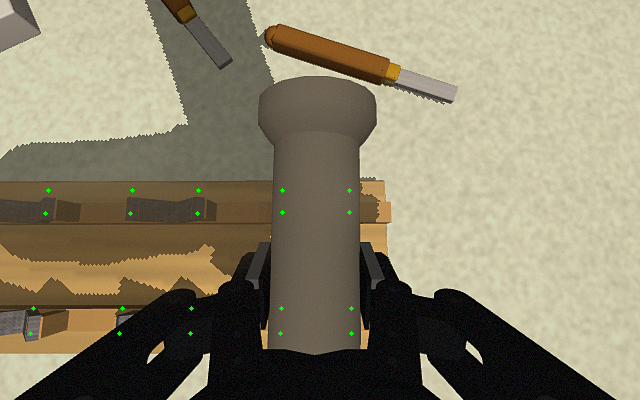

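The projected saddle mouths (green) sit about 3 px left of and 7 px above the real ones. I'll shift the cradle estimate by about 4 mm along the bay and 1.5 mm across.

```bash
cat >> kin.py <<'E'
hb=np.array([np.cos(np.radians(38.4)),np.sin(np.radians(38.4)),0]);ub=np.array([-hb[1],hb[0],0]);C0=np.array([584.7,252.7,60])
def bay(k,off): return C0+100*k*ub+off*hb
E
python3 - <<'E'
from kin import *
rows([gp(bay(1,7.5),38.4,-25,-1,0,25),gp(bay(1,7.5),38.4,-25,-1,0,4)],35,12,.1)
E
```

```text
[[[-7,1,9],[0.0,0.0,0.0],35],[[-7,1,10],[0.0,0.0,0.0],35],[[-6,1,9],[0.0,0.0,0.0],35],[[-5,0,10],[0.0,0.0,0.0],35],[[-4,1,9],[0.0,0.0,0.0],35]]
```

Request:
{"fn": "send_rows", "kwargs": {
  "series": [
    [[-7,1,9],[0,0,0],35],
    [[-7,1,10],[0,0,0],35],
    [[-6,1,9],[0,0,0],35],
    [[-5,0,10],[0,0,0],35],
    [[-4,1,9],[0,0,0],35],
    [[0,0,0],[0,0,0],35]
  ]
}}

```text
clock: 12.9
position: [523.2, 331.8, 48.7]
ee_rot: [-0.32, 0.923, -0.074, -0.202]
contact_force: [0.6, -0.4, -1.5]
gripper_width: 38.2
grasp_force: 60.6
```

Run:
```python
from kin import *
st()
cv2.imwrite("pics/w3.png",get_image("wrist")[:,:,::-1])
```

```text
t12.9 tcp [523.2 331.8  48.7] grasp [529.4 336.8  65.9] x [-0.71 -0.56  0.42] z [-0.33 -0.27 -0.91] F [ 0.6 -0.4 -1.5] w 38.2 g 60.6 j [ 0.8   0.76  0.14 -0.05 -1.38 -1.68]
```

View pics/w3.png

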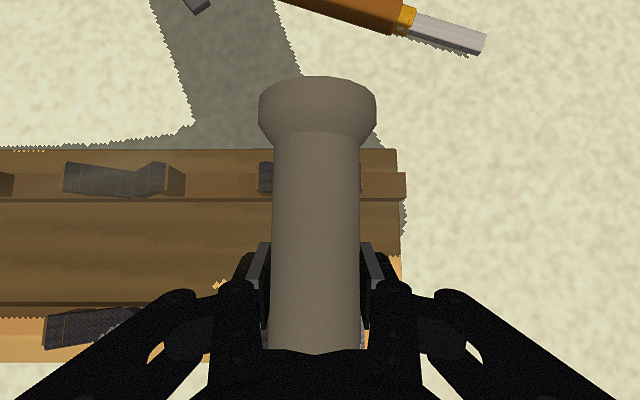

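Run:
```python
import cv2,numpy as np
i=cv2.imread("pics/w3.png")
a=cv2.resize(np.clip(i[145:215,40:200]*1.8,0,255).astype(np.uint8),None,fx=4.5,fy=4.2,interpolation=2)
b=cv2.resize(np.clip(i[145:215,240:400]*1.8,0,255).astype(np.uint8),None,fx=4.5,fy=4.2,interpolation=2)
cv2.imwrite("pics/z3.png",np.vstack([a,b]))
```

```text
(no output)
```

View pics/z3.png

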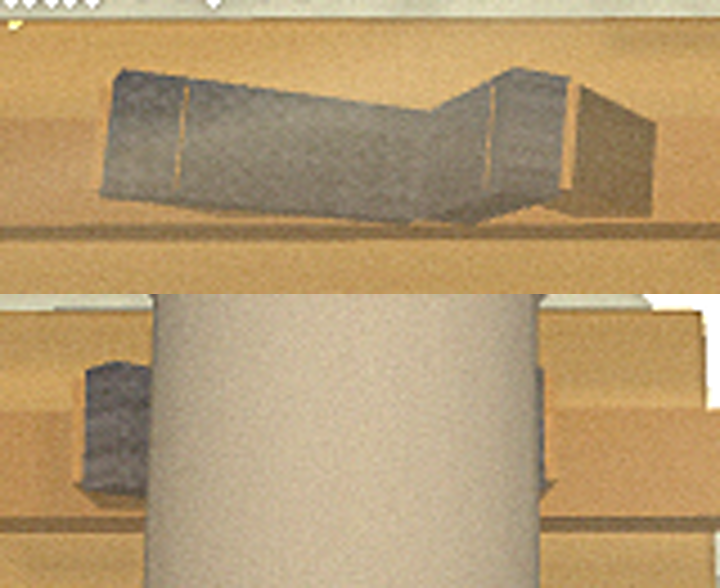

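Request:
{"fn": "send_rows", "kwargs": {
  "series": [
    [[-1,-3,2],[0,0,0],35],
    [[-1,0,2],[0,0,0],35],
    [[0,0,0],[0,0,0],35],
    [[0,0,0],[0,0,0],60],
    [[0,0,0],[0,0,0],60],
    [[0,0,0],[0,0,0],60],
    [[0,0,0],[0,0,0],60],
    [[0,0,0],[0,0,0],60]
  ]
}}

```text
clock: 13.75
position: [525.2, 330.1, 45.3]
ee_rot: [-0.32, 0.923, -0.073, -0.201]
contact_force: [0.1, -0.3, 0.5]
gripper_width: 59.8
grasp_force: 0.0
```

Request:
{"fn": "send_rows", "kwargs": {
  "series": [
    [[0,0,-20],[0,0,0],60],
    [[0,0,-30],[0,0,0],60],
    [[0,0,-35],[0,0,0],60],
    [[0,0,-35],[0,0,0],60],
    [[0,0,-35],[0,0,0],70],
    [[0,0,0],[0,0,0],85]
  ]
}}

```text
clock: 14.35
position: [578.5, 372.6, 191.0]
ee_rot: [-0.32, 0.924, -0.072, -0.196]
contact_force: [0.5, -0.3, 0.2]
gripper_width: 82.1
grasp_force: 0.0
```

```bash
sed -i 's/C0=np.array(\[584.7,252.7,60\])/C0=np.array([586.5,250.4,60])/' kin.py
python3 - <<'E'
from kin import *
st()
a=get_image("scene")[60:330,170:520];b=get_image("wrist")
cv2.imwrite("pics/p2.png",np.hstack([cv2.resize(np.clip(a*1.6,0,255).astype(np.uint8),(480,370)),cv2.resize(b,(320,370))])[:,:,::-1])
B=(568,-273.5,75)
go([gp((500,60,280),40,20,-1),gp(B,45,65,-1,120,110)],85,30,.1)
T=get_image("top");cv2.imwrite("pics/top1.png",T[:,:,::-1])
E
```

```text
t14.3 tcp [578.5 372.6 191. ] grasp [584.5 377.5 208.4] x [-0.72 -0.56  0.41] z [-0.32 -0.26 -0.91] F [ 0.5 -0.3  0.2] w 82.1 g 0.0 j [ 0.79  0.75  0.5  -0.04 -1.74 -1.69]
wp n 11 q [ 0.38  0.03 -0.37 -0.14 -0.85 -1.17] maxstep 0.13 margin 0.69 err 0.0000
wp n 14 q [-0.92  0.52  0.11 -1.12 -1.52  0.42] maxstep 0.18 margin 0.66 err 0.0000
[[[23,-18,3],[0.0,-0.07,0.0],85],[[23,-18,2],[0.0,-0.07,-0.01],85],[[24,-18,-1],[0.0,-0.07,0.0],85],[[23,-17,-1],[0.0,-0.07,0.0],85],[[24,-18,-4],[0.0,-0.07,0.0],85],[[23,-18,-5],[0.0,-0.08,-0.01],85],[[22,-17,-7],[0.0,-0.07,0.0],85],[[23,-18,-8],[0.0,-0.07,0.0],85]]
[[[21,-17,-10],[0.0,-0.07,0.0],85],[[21,-18,-11],[0.0,-0.07,-0.01],85],[[20,-17,-13],[0.0,-0.07,0.0],85],[[18,-22,-4],[0.0,-0.06,0.0],85],[[18,-22,-5],[-0.01,-0.05,-0.01],85],[[18,-22,-6],[0.0,-0.06,0.0],85],[[18,-21,-8],[-0.01,-0.05,-0.01],85],[[17,-22,-8],[0.0,-0.06,0.0],85]]
[[[17,-21,-9],[-0.01,-0.06,-0.01],85],[[17,-22,-11],[0.0,-0.05,0.0],85],[[15,-21,-11],[-0.01,-0.06,-0.01],85],[[16,-21,-13],[0.0,-0.05,0.0],85],[[15,-21,-13],[-0.01,-0.06,-0.01],85],[[14,-20,-14],[0.0,-0.06,0.0],85],[[13,-21,-16],[0.0,-0.05,0.0],85],[[12,-21,-15],[-0.01,-0.06,-0.01],85]]
[[[12,-20,-17],[0.0,-0.05,0.0],85]]
```

View pics/p2.png

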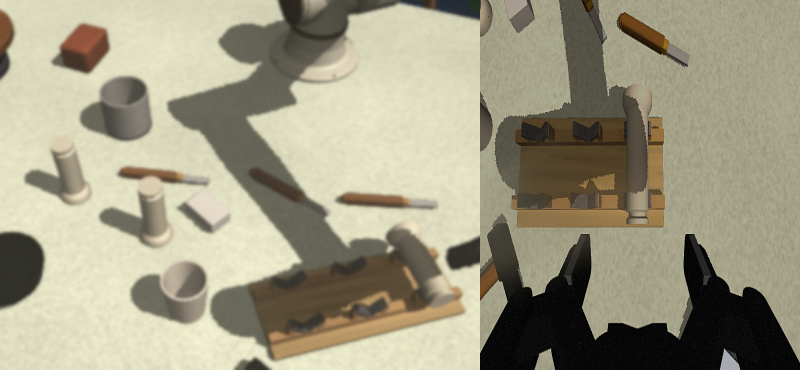

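B3 lies in its bay on both saddles. Next is B2.

Request:
{"fn": "send_rows", "kwargs": {
  "series": [
    [[23,-18,3],[0,-0.07,0],85],
    [[23,-18,2],[0,-0.07,-0.01],85],
    [[24,-18,-1],[0,-0.07,0],85],
    [[23,-17,-1],[0,-0.07,0],85],
    [[24,-18,-4],[0,-0.07,0],85],
    [[23,-18,-5],[0,-0.08,-0.01],85],
    [[22,-17,-7],[0,-0.07,0],85],
    [[23,-18,-8],[0,-0.07,0],85]
  ]
}}

```text
clock: 15.3
position: [522.5, 145.6, 240.5]
ee_rot: [-0.336, 0.939, 0.022, 0.065]
contact_force: [-0.4, 0.2, -0.2]
gripper_width: 85.1
grasp_force: 0.0
```

Request:
{"fn": "send_rows", "kwargs": {
  "series": [
    [[21,-17,-10],[0,-0.07,0],85],
    [[21,-18,-11],[0,-0.07,-0.01],85],
    [[20,-17,-13],[0,-0.07,0],85],
    [[18,-22,-4],[0,-0.06,0],85],
    [[18,-22,-5],[-0.01,-0.05,-0.01],85],
    [[18,-22,-6],[0,-0.06,0],85],
    [[18,-21,-8],[-0.01,-0.05,-0.01],85],
    [[17,-22,-8],[0,-0.06,0],85]
  ]
}}

```text
clock: 16.1
position: [503.3, -80.4, 249.4]
ee_rot: [-0.336, 0.889, 0.112, 0.289]
contact_force: [0.6, 0.3, -0.3]
gripper_width: 84.7
grasp_force: 0.0
```

Request:
{"fn": "send_rows", "kwargs": {
  "series": [
    [[17,-21,-9],[-0.01,-0.06,-0.01],85],
    [[17,-22,-11],[0,-0.05,0],85],
    [[15,-21,-11],[-0.01,-0.06,-0.01],85],
    [[16,-21,-13],[0,-0.05,0],85],
    [[15,-21,-13],[-0.01,-0.06,-0.01],85],
    [[14,-20,-14],[0,-0.06,0],85],
    [[13,-21,-16],[0,-0.05,0],85],
    [[12,-21,-15],[-0.01,-0.06,-0.01],85]
  ]
}}

```text
clock: 16.9
position: [503.2, -310.2, 230.0]
ee_rot: [-0.325, 0.793, 0.197, 0.475]
contact_force: [1.2, -0.7, 0.1]
gripper_width: 84.7
grasp_force: 0.0
```

Run:
```python
from kin import *
st()
B=(568,-273.5,75)
go([gp(B,45,65,-1,120,60),gp(B,45,65,-1,120),gp(B,45,65,-1)],85,25,.1)
```

```text
t16.9 tcp [ 503.2 -310.2  230. ] grasp [ 491.3 -322.   238.9] x [-0.34 -0.33 -0.88] z [ 0.63  0.62 -0.47] F [ 1.2 -0.7  0.1] w 84.7 g 0.0 j [-0.87  0.46  0.06 -1.09 -1.45  0.39]
wp n 3 q [-0.92  0.58  0.08 -1.12 -1.48  0.51] maxstep 0.04 margin 1.13 err 0.0000
wp n 3 q [-0.93  0.67  0.05 -1.13 -1.43  0.61] maxstep 0.04 margin 1.12 err 0.0000
wp n 5 q [-0.77  0.73  0.01 -1.24 -1.28  0.66] maxstep 0.04 margin 1.08 err 0.0000
[[[18,-7,2],[0.0,-0.02,0.0],85],[[19,-6,2],[0.0,-0.02,0.0],85],[[18,-7,2],[0.0,-0.01,-0.01],85],[[18,0,9],[0.0,0.0,0.0],85],[[19,0,8],[0.0,0.0,0.0],85],[[18,0,9],[0.0,0.0,0.0],85],[[0,0,24],[0.0,0.0,0.0],85],[[0,0,24],[0.0,0.0,0.0],85]]
[[[0,0,24],[0.0,0.0,0.0],85],[[-1,1,24],[0.0,0.0,0.0],85],[[0,0,24],[0.0,0.0,0.0],85]]
```

Request:
{"fn": "send_rows", "kwargs": {
  "series": [
    [[18,-7,2],[0,-0.02,0],85],
    [[19,-6,2],[0,-0.02,0],85],
    [[18,-7,2],[0,-0.01,-0.01],85],
    [[18,0,9],[0,0,0],85],
    [[19,0,8],[0,0,0],85],
    [[18,0,9],[0,0,0],85],
    [[0,0,24],[0,0,0],85],
    [[0,0,24],[0,0,0],85]
  ]
}}

```text
clock: 17.7
position: [534.5, -306.7, 95.7]
ee_rot: [-0.323, 0.781, 0.202, 0.495]
contact_force: [0.4, -0.3, 0.3]
gripper_width: 85.2
grasp_force: 0.0
```

Request:
{"fn": "send_rows", "kwargs": {
  "series": [
    [[0,0,24],[0,0,0],85],
    [[-1,1,24],[0,0,0],85],
    [[0,0,24],[0,0,0],85],
    [[0,0,0],[0,0,0],85]
  ]
}}

```text
clock: 18.1
position: [581.0, -257.2, 65.6]
ee_rot: [-0.324, 0.78, 0.204, 0.494]
contact_force: [0.1, -0.3, -0.2]
gripper_width: 84.7
grasp_force: 0.0
```

Request:
{"fn": "send_rows", "kwargs": {
  "series": [
    [[0,0,0],[0,0,0],35],
    [[0,0,0],[0,0,0],35],
    [[0,0,0],[0,0,0],35],
    [[0,0,0],[0,0,0],35],
    [[0,0,0],[0,0,0],35],
    [[0,0,0],[0,0,0],35],
    [[0,0,0],[0,0,0],35]
  ]
}}

```text
clock: 18.8
position: [581.4, -261.6, 68.5]
ee_rot: [-0.325, 0.78, 0.2, 0.496]
contact_force: [-0.7, -3.5, 4.4]
gripper_width: 38.5
grasp_force: 59.9
```

Run:
```python
from kin import *
st()
s=monitor.read_state();R=Ro.from_quat(s["ee_rot"]);g=s["position"]-19*R.as_matrix()[:,2]
print(g, bay(0,g[2]-73))
go([(s["position"]+[0,0,150],R),gp((530,-60,260),42,20,-1),gp(bay(0,g[2]-73),38.4,-25,-1,0,120)],35,38,.1)
```

```text
t18.8 tcp [ 581.4 -261.6   68.5] grasp [ 569.1 -273.7   76.7] x [-0.3  -0.31 -0.9 ] z [ 0.64  0.63 -0.43] F [-0.7 -3.5  4.4] w 38.5 g 59.9 j [-0.77  0.72  0.01 -1.24 -1.27  0.67]
[ 569.13557036 -273.67061259   76.66224869] [589.37008034 252.67479765  60.        ]
wp n 4 q [-0.75  0.5   0.07 -1.18 -1.36  0.39] maxstep 0.07 margin 1.09 err 0.0000
wp n 8 q [ 0.07  0.13 -0.25 -0.27 -0.92 -0.77] maxstep 0.19 margin 0.75 err 0.0000
wp n 9 q [ 0.66  0.67  0.26  0.   -1.59 -1.56] maxstep 0.19 margin 0.75 err 0.0000
[[[-34,0,-16],[0.0,0.0,0.0],35],[[-34,-1,-16],[0.0,0.0,0.0],35],[[-34,0,-16],[0.0,0.0,0.0],35],[[-34,0,-16],[0.0,0.0,0.0],35],[[-9,22,11],[0.0,0.1,0.01],35],[[-10,23,11],[0.01,0.09,0.0],35],[[-10,22,9],[0.0,0.1,0.01],35],[[-11,23,8],[0.0,0.1,0.0],35]]
[[[-12,22,7],[0.01,0.1,0.01],35],[[-13,23,6],[0.0,0.09,0.0],35],[[-12,23,4],[0.0,0.1,0.01],35],[[-13,22,3],[0.01,0.1,0.01],35],[[-22,22,17],[0.0,0.09,0.01],35],[[-23,22,16],[0.0,0.08,0.0],35],[[-24,21,13],[0.0,0.09,0.01],35],[[-26,22,11],[0.0,0.09,0.01],35]]
[[[-25,23,9],[0.0,0.09,0.0],35],[[-27,22,6],[0.0,0.08,0.01],35],[[-27,23,5],[0.0,0.09,0.01],35],[[-27,23,2],[0.0,0.09,0.0],35],[[-26,23,-1],[0.0,0.08,0.01],35]]
```

Request:
{"fn": "send_rows", "kwargs": {
  "series": [
    [[-34,0,-16],[0,0,0],35],
    [[-34,-1,-16],[0,0,0],35],
    [[-34,0,-16],[0,0,0],35],
    [[-34,0,-16],[0,0,0],35],
    [[-9,22,11],[0,0.1,0.01],35],
    [[-10,23,11],[0.01,0.09,0],35],
    [[-10,22,9],[0,0.1,0.01],35],
    [[-11,23,8],[0,0.1,0],35]
  ]
}}

```text
clock: 19.6
position: [556.0, -156.6, 228.8]
ee_rot: [-0.347, 0.866, 0.136, 0.332]
contact_force: [0.1, 0.1, -3.3]
gripper_width: 38.6
grasp_force: 60.5
```

Request:
{"fn": "send_rows", "kwargs": {
  "series": [
    [[-12,22,7],[0.01,0.1,0.01],35],
    [[-13,23,6],[0,0.09,0],35],
    [[-12,23,4],[0,0.1,0.01],35],
    [[-13,22,3],[0.01,0.1,0.01],35],
    [[-22,22,17],[0,0.09,0.01],35],
    [[-23,22,16],[0,0.08,0],35],
    [[-24,21,13],[0,0.09,0.01],35],
    [[-26,22,11],[0,0.09,0.01],35]
  ]
}}

```text
clock: 20.4
position: [554.7, 80.7, 205.5]
ee_rot: [-0.343, 0.939, 0.002, -0.005]
contact_force: [1.2, -0.8, -3.2]
gripper_width: 38.6
grasp_force: 60.6
```

Request:
{"fn": "send_rows", "kwargs": {
  "series": [
    [[-25,23,9],[0,0.09,0],35],
    [[-27,22,6],[0,0.08,0.01],35],
    [[-27,23,5],[0,0.09,0.01],35],
    [[-27,23,2],[0,0.09,0],35],
    [[-26,23,-1],[0,0.08,0.01],35],
    [[0,0,0],[0,0,0],35]
  ]
}}

```text
clock: 21.0
position: [580.9, 253.2, 154.1]
ee_rot: [-0.323, 0.92, -0.072, -0.208]
contact_force: [-1.3, -1.1, -4.8]
gripper_width: 38.5
grasp_force: 60.8
```

Run:
```python
from kin import *
st()
go([gp(bay(0,4),38.4,-25,-1,0,50),gp(bay(0,4),38.4,-25,-1,0,4)],35,24,.1)
cv2.imwrite("pics/w4.png",get_image("wrist")[:,:,::-1])
im=cv2.imread("pics/w4.png");g=cv2.cvtColor(im,cv2.COLOR_BGR2HSV)
```

```text
t21.0 tcp [580.9 253.2 154.1] grasp [587.3 258.3 171.3] x [-0.71 -0.56  0.43] z [-0.34 -0.27 -0.9 ] F [-1.3 -1.1 -4.8] w 38.5 g 60.8 j [ 0.67  0.68  0.25  0.   -1.58 -1.56]
wp n 3 q [ 0.66  0.73  0.19  0.   -1.46 -1.56] maxstep 0.04 margin 1.18 err 0.0000
wp n 2 q [ 0.66  0.78  0.15  0.   -1.38 -1.56] maxstep 0.04 margin 1.18 err 0.0000
[[[-8,-2,19],[0.0,0.0,0.0],35],[[-9,-2,18],[0.0,0.0,0.0],35],[[-8,-2,19],[0.0,-0.01,0.0],35],[[-10,0,21],[0.0,0.0,0.0],35],[[-9,0,21],[0.0,0.0,0.0],35]]
```

Request:
{"fn": "send_rows", "kwargs": {
  "series": [
    [[-8,-2,19],[0,0,0],35],
    [[-9,-2,18],[0,0,0],35],
    [[-8,-2,19],[0,-0.01,0],35],
    [[0,0,0],[0,0,0],35],
    [[0,0,0],[0,0,0],35]
  ]
}}

```text
clock: 21.55
position: [585.2, 242.4, 102.6]
ee_rot: [-0.321, 0.923, -0.07, -0.198]
contact_force: [0.6, 0.2, -3.1]
gripper_width: 38.5
grasp_force: 60.6
```

Run:
```python
from kin import *
st()
print(bay(0,4))
rows([gp(bay(0,4),38.4,-25,-1,0,2)],35,12,.1)
```

```text
t21.6 tcp [585.2 242.4 102.6] grasp [591.3 247.3 119.9] x [-0.72 -0.57  0.41] z [-0.32 -0.26 -0.91] F [ 0.6  0.2 -3.1] w 38.5 g 60.6 j [ 0.65  0.71  0.18  0.01 -1.46 -1.56]
[589.63477383 252.88459112  60.        ]
[[[-5,1,10],[0.0,0.0,0.0],35],[[-5,1,11],[0.0,0.01,0.0],35],[[-5,1,10],[0.0,0.0,0.0],35],[[-6,1,10],[0.0,0.0,0.0],35],[[-5,2,11],[0.0,0.0,0.0],35]]
```

Request:
{"fn": "send_rows", "kwargs": {
  "series": [
    [[-5,1,10],[0,0,0],35],
    [[-5,1,11],[0,0.01,0],35],
    [[-5,1,10],[0,0,0],35],
    [[-6,1,10],[0,0,0],35],
    [[-5,2,11],[0,0,0],35],
    [[0,0,0],[0,0,0],35],
    [[0,0,0],[0,0,0],35]
  ]
}}

```text
clock: 22.25
position: [583.6, 248.8, 44.6]
ee_rot: [-0.321, 0.923, -0.072, -0.202]
contact_force: [0.6, -1.0, 3.5]
gripper_width: 38.5
grasp_force: 60.5
```

Run:
```python
from kin import *
st()
rows([gp(bay(0,4),38.4,-25,-1,0,0)],35,12,.1)
```

```text
t22.2 tcp [583.6 248.8  44.6] grasp [589.8 253.8  61.8] x [-0.71 -0.56  0.42] z [-0.33 -0.26 -0.91] F [ 0.6 -1.   3.5] w 38.5 g 60.5 j [ 0.66  0.78  0.15  0.01 -1.37 -1.57]
[[[0,-1,2],[0.0,0.0,0.0],35]]
```

Request:
{"fn": "send_rows", "kwargs": {
  "series": [
    [[0,0,0],[0,0,0],56],
    [[0,0,0],[0,0,0],56],
    [[0,0,0],[0,0,0],56],
    [[0,0,0],[0,0,0],56],
    [[0,0,-20],[0,0,0],56],
    [[0,0,-30],[0,0,0],56],
    [[0,0,-35],[0,0,0],56],
    [[0,0,-35],[0,0,0],60]
  ]
}}

```text
clock: 23.05
position: [622.8, 280.7, 153.9]
ee_rot: [-0.321, 0.922, -0.071, -0.202]
contact_force: [0.5, 0.2, -0.1]
gripper_width: 59.8
grasp_force: 0.0
```

Request:
{"fn": "send_rows", "kwargs": {
  "series": [
    [[0,0,-35],[0,0,0],85],
    [[0,0,0],[0,0,0],85]
  ]
}}

```text
clock: 23.25
position: [637.0, 291.3, 189.6]
ee_rot: [-0.322, 0.923, -0.071, -0.197]
contact_force: [0.1, 0.5, 0.0]
gripper_width: 84.5
grasp_force: 0.0
```

Run:
```python
from kin import *
st()
cv2.imwrite("pics/w5.png",get_image("wrist")[:,:,::-1])
cv2.imwrite("pics/top2.png",get_image("top")[:,:,::-1])
B=(593.4,-95.3,75)
go([gp((540,90,270),45,20,-1),gp(B,60,65,-1,120,110)],85,28,.1)
```

```text
t23.2 tcp [637.  291.3 189.6] grasp [643.  296.2 207. ] x [-0.72 -0.57  0.41] z [-0.32 -0.26 -0.91] F [0.1 0.5 0. ] w 84.5 g 0.0 j [ 0.66  0.77  0.52  0.01 -1.74 -1.56]
wp n 9 q [ 0.39  0.12 -0.28 -0.18 -0.86 -1.08] maxstep 0.13 margin 0.70 err 0.0000
wp n 10 q [-0.66  0.47  0.03 -1.12 -1.5   0.46] maxstep 0.21 margin 0.68 err 0.0000
[[[22,-11,2],[0.0,-0.09,-0.01],85],[[23,-10,0],[0.0,-0.08,-0.02],85],[[23,-11,-2],[0.0,-0.09,-0.01],85],[[23,-9,-3],[0.0,-0.09,-0.01],85],[[22,-10,-6],[0.0,-0.08,-0.02],85],[[22,-9,-8],[0.0,-0.09,-0.01],85],[[21,-9,-9],[0.0,-0.09,-0.01],85],[[21,-9,-12],[0.0,-0.08,-0.02],85]]
[[[19,-9,-13],[0.0,-0.09,-0.01],85],[[19,-19,-4],[-0.02,-0.08,-0.02],85],[[18,-19,-6],[-0.02,-0.08,-0.02],85],[[18,-18,-8],[-0.01,-0.07,-0.02],85],[[19,-18,-10],[-0.02,-0.08,-0.02],85],[[17,-17,-11],[-0.02,-0.08,-0.02],85],[[17,-17,-13],[-0.02,-0.08,-0.02],85],[[16,-16,-14],[-0.01,-0.08,-0.02],85]]
[[[16,-15,-16],[-0.02,-0.07,-0.02],85],[[14,-15,-18],[-0.02,-0.08,-0.02],85],[[14,-14,-18],[-0.02,-0.08,-0.02],85]]
```

View pics/w5.png

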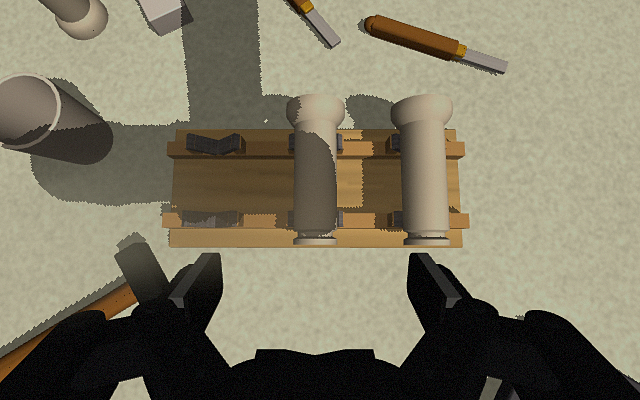

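Both lie properly in their bays. Next is B1.

Request:
{"fn": "send_rows", "kwargs": {
  "series": [
    [[22,-11,2],[0,-0.09,-0.01],85],
    [[23,-10,0],[0,-0.08,-0.02],85],
    [[23,-11,-2],[0,-0.09,-0.01],85],
    [[23,-9,-3],[0,-0.09,-0.01],85],
    [[22,-10,-6],[0,-0.08,-0.02],85],
    [[22,-9,-8],[0,-0.09,-0.01],85],
    [[21,-9,-9],[0,-0.09,-0.01],85],
    [[21,-9,-12],[0,-0.08,-0.02],85]
  ]
}}

```text
clock: 24.15
position: [551.9, 114.6, 243.6]
ee_rot: [-0.376, 0.917, 0.052, 0.118]
contact_force: [1.6, -0.3, 0.1]
gripper_width: 85.2
grasp_force: 0.0
```

Request:
{"fn": "send_rows", "kwargs": {
  "series": [
    [[19,-9,-13],[0,-0.09,-0.01],85],
    [[19,-19,-4],[-0.02,-0.08,-0.02],85],
    [[18,-19,-6],[-0.02,-0.08,-0.02],85],
    [[18,-18,-8],[-0.01,-0.07,-0.02],85],
    [[19,-18,-10],[-0.02,-0.08,-0.02],85],
    [[17,-17,-11],[-0.02,-0.08,-0.02],85],
    [[17,-17,-13],[-0.02,-0.08,-0.02],85],
    [[16,-16,-14],[-0.01,-0.08,-0.02],85]
  ]
}}

```text
clock: 24.95
position: [546.6, -95.1, 234.8]
ee_rot: [-0.414, 0.798, 0.212, 0.383]
contact_force: [0.6, 0.2, 0.1]
gripper_width: 84.9
grasp_force: 0.0
```

Request:
{"fn": "send_rows", "kwargs": {
  "series": [
    [[16,-15,-16],[-0.02,-0.07,-0.02],85],
    [[14,-15,-18],[-0.02,-0.08,-0.02],85],
    [[14,-14,-18],[-0.02,-0.08,-0.02],85],
    [[0,0,0],[0,0,0],85],
    [[0,0,0],[0,0,0],85]
  ]
}}

```text
clock: 25.45
position: [546.5, -175.2, 225.4]
ee_rot: [-0.421, 0.731, 0.271, 0.464]
contact_force: [0.2, 0.0, -0.0]
gripper_width: 85.1
grasp_force: 0.0
```

Run:
```python
from kin import *
st()
B=(593.4,-95.3,75)
go([gp(B,60,65,-1,120,60),gp(B,60,65,-1,120),gp(B,60,65,-1)],85,25,.1)
```

```text
t25.4 tcp [ 546.5 -175.2  225.4] grasp [ 537.9 -190.1  233.4] x [-0.22 -0.36 -0.91] z [ 0.45  0.79 -0.42] F [ 0.2  0.  -0. ] w 85.1 g 0.0 j [-0.66  0.48  0.03 -1.12 -1.5   0.46]
wp n 2 q [-0.66  0.54 -0.   -1.13 -1.46  0.55] maxstep 0.05 margin 1.07 err 0.0000
wp n 3 q [-0.66  0.63 -0.03 -1.14 -1.41  0.66] maxstep 0.05 margin 1.04 err 0.0000
wp n 5 q [-0.5   0.69 -0.07 -1.26 -1.26  0.71] maxstep 0.05 margin 1.00 err 0.0000
[[[21,0,11],[0.0,0.0,0.0],85],[[22,-1,10],[0.0,0.0,0.0],85],[[18,0,9],[0.0,0.0,0.0],85],[[18,0,8],[0.0,0.0,0.0],85],[[18,0,9],[0.0,0.0,0.0],85],[[0,0,24],[0.0,0.0,0.0],85],[[0,0,24],[0.0,0.0,0.0],85],[[0,0,24],[0.0,0.0,0.0],85]]
[[[0,0,24],[0.0,0.0,0.0],85],[[0,-1,24],[0.0,0.0,0.0],85]]
```

Request:
{"fn": "send_rows", "kwargs": {
  "series": [
    [[21,0,11],[0,0,0],85],
    [[22,-1,10],[0,0,0],85],
    [[18,0,9],[0,0,0],85],
    [[18,0,8],[0,0,0],85],
    [[18,0,9],[0,0,0],85],
    [[0,0,24],[0,0,0],85],
    [[0,0,24],[0,0,0],85],
    [[0,0,24],[0,0,0],85]
  ]
}}

```text
clock: 26.25
position: [581.5, -115.0, 89.8]
ee_rot: [-0.424, 0.73, 0.269, 0.464]
contact_force: [0.3, -0.8, -1.0]
gripper_width: 85.2
grasp_force: 0.0
```

Request:
{"fn": "send_rows", "kwargs": {
  "series": [
    [[0,0,24],[0,0,0],85],
    [[0,-1,24],[0,0,0],85],
    [[0,0,0],[0,0,0],85],
    [[0,0,0],[0,0,0],35],
    [[0,0,0],[0,0,0],35],
    [[0,0,0],[0,0,0],35],
    [[0,0,0],[0,0,0],35],
    [[0,0,0],[0,0,0],35]
  ]
}}

```text
clock: 27.05
position: [603.7, -80.6, 69.8]
ee_rot: [-0.423, 0.73, 0.269, 0.465]
contact_force: [-2.1, -1.4, 4.0]
gripper_width: 38.8
grasp_force: 60.1
```

Request:
{"fn": "send_rows", "kwargs": {
  "series": [
    [[0,0,0],[0,0,0],35],
    [[0,0,0],[0,0,0],35]
  ]
}}

```text
clock: 27.25
position: [603.8, -80.5, 69.9]
ee_rot: [-0.423, 0.73, 0.269, 0.465]
contact_force: [-1.4, -3.1, 5.2]
gripper_width: 38.6
grasp_force: 60.2
```

Run:
```python
from kin import *
st()
s=monitor.read_state();R=Ro.from_quat(s["ee_rot"]);g=s["position"]-19*R.as_matrix()[:,2]
go([(s["position"]+[0,0,130],R),gp((570,0,250),50,20,-1),gp(bay(-1,g[2]-73),38.4,-25,-1,0,110)],35,35,.1)
```

```text
t27.2 tcp [603.8 -80.5  69.9] grasp [595.2 -95.4  77.9] x [-0.21 -0.37 -0.91] z [ 0.45  0.79 -0.42] F [-1.4 -3.1  5.2] w 38.6 g 60.2 j [-0.5   0.69 -0.06 -1.26 -1.26  0.7 ]
wp n 4 q [-0.49  0.49 -0.02 -1.2  -1.34  0.45] maxstep 0.06 margin 1.01 err 0.0000
wp n 9 q [ 0.16  0.21 -0.18 -0.28 -0.93 -0.72] maxstep 0.16 margin 0.76 err 0.0000
wp n 9 q [ 0.53  0.73  0.32  0.06 -1.6  -1.44] maxstep 0.16 margin 0.76 err 0.0000
[[[-29,0,-14],[0.0,0.0,0.0],35],[[-30,0,-13],[0.0,0.0,0.0],35],[[-29,0,-14],[0.0,0.0,0.0],35],[[-30,0,-14],[0.0,0.0,0.0],35],[[-6,8,4],[0.01,0.09,0.02],35],[[-6,7,4],[0.02,0.08,0.01],35],[[-7,8,3],[0.01,0.09,0.02],35],[[-6,8,3],[0.02,0.09,0.01],35]]
[[[-7,8,2],[0.01,0.09,0.01],35],[[-7,9,1],[0.01,0.08,0.02],35],[[-6,8,0],[0.02,0.09,0.02],35],[[-7,8,0],[0.01,0.09,0.01],35],[[-6,9,-1],[0.01,0.08,0.01],35],[[-15,6,15],[0.0,0.09,0.02],35],[[-16,5,13],[0.0,0.08,0.03],35],[[-17,7,13],[0.0,0.09,0.02],35]]
[[[-18,6,10],[0.0,0.09,0.02],35],[[-19,7,9],[0.0,0.09,0.03],35],[[-19,8,8],[-0.01,0.08,0.02],35],[[-20,8,5],[0.0,0.09,0.03],35],[[-19,9,4],[0.0,0.09,0.02],35],[[-20,8,3],[0.0,0.09,0.02],35]]
```

Request:
{"fn": "send_rows", "kwargs": {
  "series": [
    [[-29,0,-14],[0,0,0],35],
    [[-30,0,-13],[0,0,0],35],
    [[-29,0,-14],[0,0,0],35],
    [[-30,0,-14],[0,0,0],35],
    [[-6,8,4],[0.01,0.09,0.02],35],
    [[-6,7,4],[0.02,0.08,0.01],35],
    [[-7,8,3],[0.01,0.09,0.02],35],
    [[-6,8,3],[0.02,0.09,0.01],35]
  ]
}}

```text
clock: 28.05
position: [590.6, -42.8, 212.6]
ee_rot: [-0.427, 0.821, 0.182, 0.333]
contact_force: [-0.8, 0.2, -2.7]
gripper_width: 38.2
grasp_force: 60.4
```

Request:
{"fn": "send_rows", "kwargs": {
  "series": [
    [[-7,8,2],[0.01,0.09,0.01],35],
    [[-7,9,1],[0.01,0.08,0.02],35],
    [[-6,8,0],[0.02,0.09,0.02],35],
    [[-7,8,0],[0.01,0.09,0.01],35],
    [[-6,9,-1],[0.01,0.08,0.01],35],
    [[-15,6,15],[0,0.09,0.02],35],
    [[-16,5,13],[0,0.08,0.03],35],
    [[-17,7,13],[0,0.09,0.02],35]
  ]
}}

```text
clock: 28.85
position: [597.5, 61.3, 203.6]
ee_rot: [-0.393, 0.919, 0.025, 0.037]
contact_force: [0.7, 0.0, -3.0]
gripper_width: 39.0
grasp_force: 60.5
```

Request:
{"fn": "send_rows", "kwargs": {
  "series": [
    [[-18,6,10],[0,0.09,0.02],35],
    [[-19,7,9],[0,0.09,0.03],35],
    [[-19,8,8],[-0.01,0.08,0.02],35],
    [[-20,8,5],[0,0.09,0.03],35],
    [[-19,9,4],[0,0.09,0.02],35],
    [[-20,8,3],[0,0.09,0.02],35],
    [[0,0,0],[0,0,0],35],
    [[0,0,0],[0,0,0],35]
  ]
}}

```text
clock: 29.65
position: [646.0, 170.6, 147.6]
ee_rot: [-0.323, 0.92, -0.07, -0.21]
contact_force: [0.1, -0.4, -1.2]
gripper_width: 38.6
grasp_force: 60.8
```

Run:
```python
from kin import *
st(); print(bay(-1,5))
go([gp(bay(-1,5),38.4,-25,-1,0,50),gp(bay(-1,5),38.4,-25,-1,0,2)],35,16,.1)
```

```text
t29.6 tcp [646.  170.6 147.6] grasp [652.5 175.6 164.7] x [-0.7  -0.56  0.43] z [-0.34 -0.26 -0.9 ] F [ 0.1 -0.4 -1.2] w 38.6 g 60.8 j [ 0.53  0.74  0.33  0.06 -1.6  -1.43]
[652.53324531 175.13639317  60.        ]
wp n 4 q [ 0.53  0.78  0.26  0.06 -1.49 -1.45] maxstep 0.03 margin 1.10 err 0.0000
wp n 3 q [ 0.53  0.82  0.23  0.06 -1.4  -1.45] maxstep 0.03 margin 1.10 err 0.0000
[[[-6,0,12],[0.0,0.0,0.0],35],[[-6,0,13],[0.0,0.0,0.0],35],[[-6,-1,12],[0.0,-0.01,0.0],35],[[-5,0,13],[0.0,0.0,0.01],35],[[-7,0,14],[0.0,0.0,0.0],35],[[-7,0,15],[0.0,0.0,0.0],35],[[-7,0,14],[0.0,0.0,0.0],35]]
```

Request:
{"fn": "send_rows", "kwargs": {
  "series": [
    [[-6,0,12],[0,0,0],35],
    [[-6,0,13],[0,0,0],35],
    [[-6,-1,12],[0,-0.01,0],35],
    [[-5,0,13],[0,0,0.01],35],
    [[-7,0,14],[0,0,0],35],
    [[-7,0,15],[0,0,0],35],
    [[-7,0,14],[0,0,0],35],
    [[0,0,0],[0,0,0],35]
  ]
}}

```text
clock: 30.45
position: [645.7, 169.2, 45.0]
ee_rot: [-0.318, 0.923, -0.07, -0.205]
contact_force: [-0.8, -0.8, -3.7]
gripper_width: 38.4
grasp_force: 60.7
```

Run:
```python
from kin import *
st()
```

```text
t30.4 tcp [645.7 169.2  45. ] grasp [652.  174.1  62.2] x [-0.71 -0.56  0.42] z [-0.34 -0.26 -0.91] F [-0.8 -0.8 -3.7] w 38.4 g 60.7 j [ 0.52  0.82  0.23  0.06 -1.41 -1.45]
```

Request:
{"fn": "send_rows", "kwargs": {
  "series": [
    [[-1,0,1],[0,0,0],35],
    [[0,0,0],[0,0,0],56],
    [[0,0,0],[0,0,0],56],
    [[0,0,0],[0,0,0],56],
    [[0,0,0],[0,0,0],56],
    [[0,0,-20],[0,0,0],56],
    [[0,0,-30],[0,0,0],56],
    [[0,0,-35],[0,0,0],56]
  ]
}}

```text
clock: 31.25
position: [675.5, 191.8, 124.9]
ee_rot: [-0.318, 0.923, -0.07, -0.204]
contact_force: [-0.2, 0.9, -0.3]
gripper_width: 56.1
grasp_force: 0.0
```

Request:
{"fn": "send_rows", "kwargs": {
  "series": [
    [[0,0,-35],[0,0,0],60],
    [[0,0,-35],[0,0,0],60],
    [[0,0,0],[0,0,0],60],
    [[0,0,0],[0,0,0],60]
  ]
}}

```text
clock: 31.65
position: [699.1, 210.4, 188.8]
ee_rot: [-0.318, 0.924, -0.069, -0.202]
contact_force: [-0.1, 0.6, -1.3]
gripper_width: 60.0
grasp_force: 0.0
```

Run:
```python
from kin import *
np.set_printoptions(precision=1,suppress=True)
st()
w=get_image("wrist");a=get_image("scene")[60:330,170:520];t=get_image("top")
cv2.imwrite("pics/top3.png",t[:,:,::-1]);cv2.imwrite("pics/scene3.png",get_image("scene")[:,:,::-1])
cv2.imwrite("pics/p3.png",np.hstack([cv2.resize(np.clip(a*1.6,0,255).astype(np.uint8),(400,310)),cv2.resize(w,(400,310))])[:,:,::-1])
T=camera_info("top");hsv=cv2.cvtColor(t[:,:,::-1].copy(),cv2.COLOR_BGR2HSV)
m=cv2.inRange(hsv,(3,110,30),(18,255,220))
for c in cv2.findContours(m,0,2)[0]:
    A=cv2.contourArea(c);x,y=c[:,0].mean(0)
    if A>60 and 150<x<500 and 200<y<300:
        r=cv2.minAreaRect(c);b=cv2.boxPoints(r);l=[np.linalg.norm(b[0]-b[1]),np.linalg.norm(b[1]-b[2])]
        e=((b[0]+b[1])/2,(b[2]+b[3])/2) if l[0]<l[1] else ((b[1]+b[2])/2,(b[3]+b[0])/2)
        E=[onz(T,p,9) for p in e];print("handle ends",E[0],E[1],np.linalg.norm(E[0]-E[1]))
# tin: dark region near (418,266)
g=cv2.cvtColor(t,cv2.COLOR_RGB2GRAY);
```

```text
t31.6 tcp [699.1 210.4 188.8] grasp [705.4 215.2 206.1] x [-0.7 -0.6  0.4] z [-0.3 -0.3 -0.9] F [-0.1  0.6 -1.3] w 60.0 g 0.0 j [ 0.5  0.8  0.6  0.1 -1.8 -1.4]
handle ends [392.4 177.2   9. ] [371.8 241.3   9. ] 67.2878483468025
handle ends [425.2 114.8   9. ] [397.7   3.9   9. ] 114.32030010379415
handle ends [ 492.9 -221.1    9. ] [ 465.2 -110.1    9. ] 114.38912784300709
handle ends [597.1 330.6   9. ] [498.6 253.2   9. ] 125.27849525665977
```

View pics/p3.png

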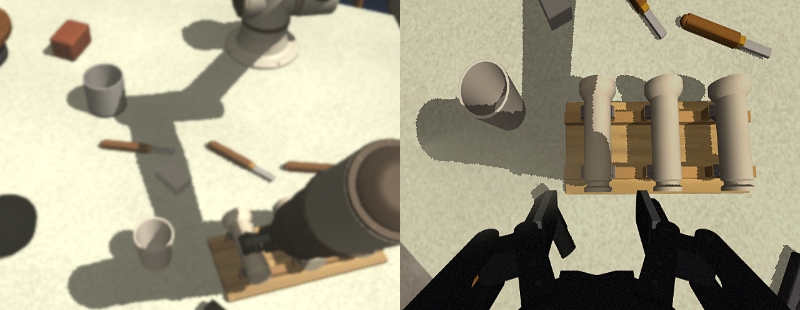

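Run:
```python
from kin import *
np.set_printoptions(precision=2,suppress=True)
LO=np.array([-3.14,-1.21,-1.07,-3.16,-2.99,-3.1]);HI=np.array([3.14,2.06,1.41,2.05,-.16,3.1])
def best(p,R):
    S=[]
    for j4 in(-2.5,-1.5,-.7,0,.7,1.5):
      for j6 in(-1.5,1.5):
        q,e=ik(p,R,np.r_[np.arctan2(p[1],p[0])+.25,.4,-.3,j4,-1,j6])
        if e<.005 and not any(np.abs(q-s[1]).max()<.05 for s in S):S.append((min((q-LO).min(),(HI-q).min()),q))
    return sorted(S,key=lambda s:-s[0])[:2]
for s in(1,-1):
    for n,g,phi in(("t1",(469.4,-126.8,0),104),("t2",(421.1,98.2,0),76.1),("t3",(362.1,270.2,0),107.8)):
        for tl in(-20,-10):
            R=rot(phi,tl,s);print(s,n,tl,best(np.array(g)+[0,0,6],R))
    for phi in(30,45,60,75,90): print(s,"tin",phi,best(*gp((368,-275,108),phi,70,s,depth=12)))
# tin now: rim circle in the top view
t=cv2.imread("pics/top3.png");t0=cv2.imread("pics/top0.png");T=camera_info("top")
d=cv2.absdiff(t,t0).max(2)[235:300,385:450];print("diff",d.mean(),d.max())
g=cv2.cvtColor(t0,cv2.COLOR_BGR2GRAY)
m=(cv2.GaussianBlur(g,(0,0),1)[235:300,385:450]<105).astype(np.uint8);n,l,stt,ce=cv2.connectedComponentsWithStats(m)
for i in range(1,n): print(stt[i],ce[i]+[385,235])
```

```text
1 t1 -20 [(np.float64(0.06217067528413045), array([ 0.  ,  0.41, -1.01,  1.38, -0.34,  2.02]))]
1 t1 -10 [(np.float64(0.180488156224164), array([ 0.13,  0.43, -0.83,  0.54, -0.34,  2.74]))]
1 t2 -20 [(np.float64(0.36012629970010135), array([ 0.73,  0.48, -0.71,  0.3 , -0.69,  1.9 ]))]
1 t2 -10 [(np.float64(0.333452925850508), array([ 0.68,  0.43, -0.74,  0.2 , -0.55,  2.04]))]
1 t3 -20 [(np.float64(0.351729366084813), array([ 1.14,  0.49, -0.72,  0.39, -0.66,  1.97]))]
1 t3 -10 [(np.float64(0.35029013010570975), array([ 1.08,  0.44, -0.72,  0.24, -0.54,  2.15]))]
1 tin 30 [(np.float64(0.6974956721039471), array([-1.15,  0.57, -0.37, -1.28, -1.35, -2.22]))]
1 tin 45 [(np.float64(0.8286330696225607), array([-1.07,  0.62, -0.24, -1.13, -1.48, -2.25]))]
1 tin 60 [(np.float64(0.8513512366779303), array([-0.98,  0.68, -0.12, -1.  , -1.62, -2.25]))]
1 tin 75 [(np.float64(0.8815504489967263), array([-0.89,  0.73, -0.01, -0.88, -1.75, -2.22]))]
1 tin 90 [(np.float64(0.941093125899279), array([-0.8 ,  0.78,  0.07, -0.76, -1.86, -2.16]))]
-1 t1 -20 [(np.float64(0.06209205324544653), array([ 0. 
[... 371 characters left out ...]
7), array([ 1.14,  0.49, -0.72,  0.39, -0.66, -1.17]))]
-1 t3 -10 [(np.float64(0.3502448936291276), array([ 1.08,  0.44, -0.72,  0.24, -0.54, -0.99]))]
-1 tin 30 [(np.float64(0.6974363417729326), array([-1.15,  0.57, -0.37, -1.28, -1.35,  0.93]))]
-1 tin 45 [(np.float64(0.8285717612291018), array([-1.07,  0.62, -0.24, -1.13, -1.48,  0.89]))]
-1 tin 60 [(np.float64(0.9493928786776697), array([-0.98,  0.68, -0.12, -1.  , -1.62,  0.89]))]
-1 tin 75 [(np.float64(1.0555267145105187), array([-0.89,  0.73, -0.01, -0.88, -1.75,  0.92]))]
-1 tin 90 [(np.float64(1.1259539762690989), array([-0.8 ,  0.78,  0.07, -0.76, -1.86,  0.98]))]
diff 20.82224852071006 61
[  12   13   53   38 1720] [424.33 267.16]
```

Run:
```python
from kin import *
def G(tl,up,phi=104,g=(469.4,-126.8,4)): 
    R=rot(phi,tl,-1); return np.array(g)+[0,0,up],R
for tl in (-5,0,5):
    print(tl);go([gp((600,60,230),60,0,-1),G(tl,140),G(tl,40),G(tl,0)],60,30,.1)if tl==-5 else None
    for up in(140,40,0):
        q,e=ik(*G(tl,up)[:1],G(tl,up)[1],np.array([.1,.4,-.7,.3,-.4,-.4]));print(up,np.round(q,2),round(e,4))
```

```text
-5
wp n 7 q [ 0.37  0.36 -0.08 -0.   -1.13 -0.89] maxstep 0.14 margin 0.94 err 0.0000
wp n 8 q [ 0.13  0.22 -0.52  0.12 -0.82  0.04] maxstep 0.14 margin 0.55 err 0.0000
wp n 4 q [ 0.12  0.37 -0.65  0.17 -0.54 -0.02] maxstep 0.14 margin 0.38 err 0.0000
wp n 2 q [ 0.12  0.44 -0.7   0.21 -0.42 -0.07] maxstep 0.14 margin 0.26 err 0.0000
[[[23,-8,7],[0.01,-0.06,-0.05],60],[[25,-7,6],[0.01,-0.06,-0.06],60],[[24,-6,4],[0.02,-0.06,-0.05],60],[[26,-4,3],[0.01,-0.07,-0.06],60],[[25,-2,1],[0.01,-0.06,-0.05],60],[[26,-1,0],[0.01,-0.06,-0.05],60],[[26,0,-2],[0.01,-0.06,-0.06],60],[[28,2,8],[0.0,0.01,-0.1],60]]
[[[28,6,9],[0.01,0.01,-0.09],60],[[27,8,9],[0.0,0.01,-0.1],60],[[27,10,9],[0.01,0.01,-0.09],60],[[25,13,9],[0.0,0.01,-0.1],60],[[23,15,9],[0.01,0.01,-0.09],60],[[22,18,10],[0.0,0.02,-0.1],60],[[20,19,10],[0.01,0.01,-0.1],60],[[-2,0,25],[0.0,0.0,0.0],60]]
[[[-2,0,25],[0.0,0.0,0.0],60],[[-3,1,25],[0.0,0.0,0.0],60],[[-2,0,24],[0.0,0.0,0.0],60],[[-2,0,20],[0.0,0.0,0.0],60],[[-1,0,20],[0.0,0.0,0.0],60]]
140 [ 0.13  0.22 -0.52  0.12 -0.82  0.04] 0.0
40 [ 0.12  0.37 -0.65  0.17 -0.54 -0.02] 0.0
0 [ 0.12  0.44 -0.7   0.21 -0.42 -0.07] 0.0
0
140 [ 0.07  0.24 -0.45  0.   -0.88  0.17] 0.0
40 [ 0.07  0.39 -0.56 -0.   -0.62  0.17] 0.0
0 [ 0.07  0.46 -0.59 -0.   -0.52  0.17] 0.0
5
140 [ 0.01  0.26 -0.38 -0.1  -0.95  0.29] 0.0
40 [ 0.01  0.4  -0.48 -0.13 -0.71  0.33] 0.0
0 [ 0.01  0.47 -0.5  -0.15 -0.62  0.35] 0.0
```

Good margins. I'll go to 40 mm above t1 and check from the wrist camera before descending.

Request:
{"fn": "send_rows", "kwargs": {
  "series": [
    [[23,-8,7],[0.01,-0.06,-0.05],60],
    [[25,-7,6],[0.01,-0.06,-0.06],60],
    [[24,-6,4],[0.02,-0.06,-0.05],60],
    [[26,-4,3],[0.01,-0.07,-0.06],60],
    [[25,-2,1],[0.01,-0.06,-0.05],60],
    [[26,-1,0],[0.01,-0.06,-0.05],60],
    [[26,0,-2],[0.01,-0.06,-0.06],60],
    [[28,2,8],[0,0.01,-0.1],60]
  ]
}}

```text
clock: 32.65
position: [583.4, 35.4, 205.3]
ee_rot: [-0.545, 0.839, -0.001, -0.001]
contact_force: [1.2, 1.0, -0.3]
gripper_width: 59.9
grasp_force: 0.0
```

Request:
{"fn": "send_rows", "kwargs": {
  "series": [
    [[28,6,9],[0.01,0.01,-0.09],60],
    [[27,8,9],[0,0.01,-0.1],60],
    [[27,10,9],[0.01,0.01,-0.09],60],
    [[25,13,9],[0,0.01,-0.1],60],
    [[23,15,9],[0.01,0.01,-0.09],60],
    [[22,18,10],[0,0.02,-0.1],60],
    [[20,19,10],[0.01,0.01,-0.1],60],
    [[0,0,0],[0,0,0],60]
  ]
}}

```text
clock: 33.45
position: [466.0, -127.8, 142.2]
ee_rot: [0.788, -0.614, 0.036, 0.027]
contact_force: [0.2, 0.6, -0.7]
gripper_width: 59.9
grasp_force: 0.0
```

Request:
{"fn": "send_rows", "kwargs": {
  "series": [
    [[0,0,0],[0,0,0],60]
  ]
}}

```text
clock: 33.55
position: [469.9, -126.4, 143.9]
ee_rot: [0.788, -0.614, 0.038, 0.026]
contact_force: [0.9, 0.2, -0.3]
gripper_width: 60.0
grasp_force: 0.0
```

```bash
cat > tl.py <<'E'
from kin import *
def tools():
    "handle axes on the z=9 plane from the wrist camera"
    im=get_image("wrist");c=camera_info("wrist");hsv=cv2.cvtColor(im,cv2.COLOR_RGB2HSV)
    m=cv2.inRange(hsv,(3,110,30),(18,255,255));m[330:]=0
    for k in cv2.findContours(m,0,2)[0]:
        if cv2.contourArea(k)<400: continue
        W=np.array([onz(c,p,9)[:2] for p in k[:,0].astype(float)],np.float32)
        r=cv2.minAreaRect(W);b=cv2.boxPoints(r);l=[np.linalg.norm(b[0]-b[1]),np.linalg.norm(b[1]-b[2])]
        e=((b[0]+b[1])/2,(b[2]+b[3])/2) if l[0]<l[1] else ((b[1]+b[2])/2,(b[3]+b[0])/2)
        e=sorted(e,key=lambda p:p[1])  # butts have the smaller y
        d=e[1]-e[0];print("handle",np.round(e,1).tolist(),"len %.0f w %.0f yaw %.1f"%(max(l),min(l),np.degrees(np.arctan2(d[1],d[0]))),"at97",np.round(e[0]+97*d/np.linalg.norm(d),1),"px",k[:,0].min(0),k[:,0].max(0))
    return im
E
python3 - <<'E'
from tl import *
st();cv2.imwrite("pics/w6.png",tools()[:,:,::-1])
E
```

```text
t33.5 tcp [ 469.9 -126.4  143.9] grasp [ 469.4 -124.8  162.8] x [ 0.24 -0.97  0.09] z [ 0.03 -0.09 -1.  ] F [ 0.9  0.2 -0.3] w 60.0 g 0.0 j [ 0.13  0.22 -0.53  0.12 -0.81  0.03]
handle [[498.5, -222.60000610351562], [467.3999938964844, -110.80000305175781]] len 116 w 18 yaw 105.5 at97 [ 472.5 -129.1] px [302  85] [324 218]
```

Request:
{"fn": "send_rows", "kwargs": {
  "series": [
    [[-2,0,25],[0,0,0],60],
    [[-2,0,25],[0,0,0],60],
    [[-3,0,25],[0,0,0],60],
    [[-2,0,25],[0,0,0],60],
    [[-2,0,20],[0,0,0],60],
    [[-1,0,12],[0,0,0],60],
    [[0,0,6],[0,0,0],60],
    [[0,0,0],[0,0,0],60]
  ]
}}

```text
clock: 34.4
position: [472.0, -125.9, 5.0]
ee_rot: [0.789, -0.613, 0.038, 0.026]
contact_force: [-0.6, -0.7, 0.0]
gripper_width: 59.9
grasp_force: 0.0
```

Request:
{"fn": "send_rows", "kwargs": {
  "series": [
    [[0,0,0],[0,0,0],10],
    [[0,0,0],[0,0,0],10],
    [[0,0,0],[0,0,0],10],
    [[0,0,0],[0,0,0],10],
    [[0,0,0],[0,0,0],10],
    [[0,0,0],[0,0,0],10],
    [[0,0,0],[0,0,0],10],
    [[0,0,0],[0,0,0],10]
  ]
}}

```text
clock: 35.2
position: [472.3, -126.2, 6.5]
ee_rot: [0.789, -0.613, 0.039, 0.025]
contact_force: [-0.4, 1.7, 5.8]
gripper_width: 16.4
grasp_force: 59.3
```

```bash
cat >> tl.py <<'E'
def tin(c=(368.,-275.),half=75):
    "rim of the tin: Hough circle on a rectified top view at z=90, and base at z=0"
    t=get_image("top");T=camera_info("top");s=2.0;n=int(2*half*s)
    X,Y=np.meshgrid(np.arange(n)/s-half,np.arange(n)/s-half)
    P=np.stack([c[0]-Y,c[1]-X,np.full_like(X,90)],-1).reshape(-1,3)
    uv=np.array([proj(T,p) for p in P],np.float32).reshape(n,n,2)
    g=cv2.remap(cv2.cvtColor(t,cv2.COLOR_RGB2GRAY),uv,None,cv2.INTER_CUBIC)
    C=cv2.HoughCircles(cv2.GaussianBlur(g,(0,0),2),cv2.HOUGH_GRADIENT,1,400,param1=60,param2=8,minRadius=int(43*s),maxRadius=int(50*s))
    if C is not None:
        x,y,r=C[0,0]; print("tin rim",np.round([c[0]-(y/s-half),c[1]-(x/s-half),r/s],1))
    return g
E
python3 - <<'E'
from tl import *
st();cv2.imwrite("pics/tin1.png",tin())
E
```

```text
t35.2 tcp [ 472.3 -126.2    6.5] grasp [ 471.7 -124.5   25.4] x [ 0.25 -0.97  0.09] z [ 0.03 -0.09 -1.  ] F [-0.4  1.7  5.8] w 16.4 g 59.3 j [ 0.12  0.44 -0.7   0.22 -0.42 -0.08]
```

Run:
```python
import cv2,numpy as np
g=cv2.imread("pics/tin1.png",0);n=g.shape[0]
print(n);np.set_printoptions(linewidth=250)
for y in(110,150,190): print("row",y,g[y,::8])
for x in(110,150,190): print("col",x,g[::8,x])
```

```text
300
row 110 [ 61  61  61  62  61  60  61  62  61  60  60  69  89 102 110 111 114 113 114 112 114 119 125 130 133 134 134 134 135 135 133 133 133 135 137 136 133 134]
row 150 [62 61 61 58 60 54 42 30 31 40 38 27 23 22 23 22 23 23 23 23 24 27 37 46 51 52 59 74 72 61 62 61 62 61 61 59 63 81]
row 190 [59 60 60 54 37 28 31 36 27 23 23 23 24 24 23 23 23 24 24 23 23 23 23 23 24 27 43 54 59 74 73 62 60 60 61 62 62 61]
col 110 [ 61  62  61  60  60  61  61  61  62  62  62  61  65  92 109  79  38  24  23  23  23  24  24  23  24  23  22  23  23  23  23  23  23  24  23  31  41  55]
col 150 [ 62  61  60  61  63  62  62  61  61  62  62  76 116 129 100  50  25  24  23  24  22  22  23  23  23  23  23  23  23  23  23  23  23  23  23  25  33  51]
col 190 [ 63  63  62  63  62  63  63  63  62  66  94 124 132 134 130 109  74  53  49  50  48  38  27  23  23  23  22  22  24  25  25  24  24  26  29  41  53  60]
```

Run:
```python
from tl import *
import io
# rows for lift then carry, from the present pose; tin assumed (368.5,-275)
s=monitor.read_state();R=Ro.from_quat(s["ee_rot"])
h=np.array([np.cos(np.radians(75)),np.sin(np.radians(75)),0])
go([(s["position"]+[0,0,110],R),gp((400,-230,270),85,40,-1,depth=8),gp(np.array([368.5,-275,230])+15*h,75,70,-1,depth=8)],10,30,.1)
```

```text
wp n 4 q [ 0.13  0.26 -0.56  0.13 -0.73  0.02] maxstep 0.08 margin 0.34 err 0.0000
wp n 9 q [-0.59  0.31  0.02 -0.6  -1.65  0.57] maxstep 0.14 margin 0.34 err 0.0000
wp n 6 q [-0.89  0.54  0.03 -0.93 -1.89  0.73] maxstep 0.14 margin 0.34 err 0.0000
[[[3,0,-27],[0.0,0.0,0.0],10],[[2,0,-28],[0.0,0.0,0.0],10],[[3,-1,-27],[0.0,0.0,0.0],10],[[2,0,-28],[0.0,0.0,0.0],10],[[10,10,-16],[0.01,-0.09,0.04],10],[[9,10,-16],[0.01,-0.08,0.03],10],[[8,9,-17],[0.01,-0.09,0.04],10],[[7,9,-18],[0.01,-0.09,0.04],10]]
[[[5,9,-19],[0.01,-0.08,0.03],10],[[5,8,-19],[0.01,-0.09,0.04],10],[[2,8,-20],[0.01,-0.09,0.04],10],[[2,7,-20],[0.01,-0.08,0.03],10],[[0,7,-20],[0.02,-0.09,0.04],10],[[8,4,1],[0.02,-0.09,0.02],10],[[8,4,1],[0.03,-0.08,0.01],10],[[8,4,0],[0.02,-0.09,0.02],10]]
[[[8,3,-1],[0.02,-0.09,0.02],10],[[8,4,-1],[0.03,-0.09,0.02],10],[[8,3,-3],[0.02,-0.08,0.01],10]]
```

Run:
```python
import cv2,numpy as np
f=lambda n:cv2.resize(np.clip(cv2.imread(n)[225:315,370:470]*2.2,0,255).astype(np.uint8),None,fx=3.9,fy=3.9,interpolation=2)
from h import *
cv2.imwrite("pics/top4.png",get_image("top")[:,:,::-1])
cv2.imwrite("pics/tins.png",np.hstack([f("pics/top0.png"),f("pics/top4.png")]))
```

```text
(no output)
```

View pics/tins.png

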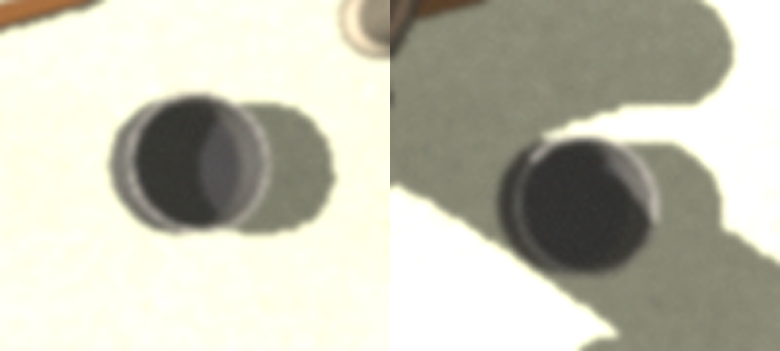

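The tin was knocked about 27 mm towards the base: its rim centre is now at px (421.0,277.6), where it was (421,266.5). I'll use the new position.

```bash
cat >> tl.py <<'E'
c90=onz(camera_info("top"),(421.0,277.6),90)
def carry(phi,fwd,lat,z,tilt=70,depth=8):
    a=np.radians(phi);h=np.array([np.cos(a),np.sin(a),0]);l=np.array([-h[1],h[0],0])
    return gp(np.r_[c90[:2],z]+fwd*h+lat*l,phi,tilt,-1,depth=depth)
E
python3 - <<'E'
from tl import *
print(c90)
s=monitor.read_state();R=Ro.from_quat(s["ee_rot"])
go([(s["position"]+[0,0,110],R),gp((390,-230,270),85,40,-1,depth=8),carry(75,15,16,230),carry(75,15,16,110)],10,30,.1)
E
```

```text
[ 339.92820136 -275.39460464   90.        ]
wp n 4 q [ 0.13  0.26 -0.56  0.13 -0.73  0.02] maxstep 0.08 margin 0.34 err 0.0000
wp n 9 q [-0.6   0.3   0.   -0.6  -1.65  0.58] maxstep 0.14 margin 0.34 err 0.0000
wp n 6 q [-0.94  0.51 -0.04 -0.89 -1.9   0.79] maxstep 0.14 margin 0.34 err 0.0000
wp n 4 q [-0.93  0.69 -0.1  -0.85 -1.73  0.98] maxstep 0.14 margin 0.34 err 0.0000
[[[3,0,-27],[0.0,0.0,0.0],10],[[2,0,-28],[0.0,0.0,0.0],10],[[3,-1,-27],[0.0,0.0,0.0],10],[[2,0,-28],[0.0,0.0,0.0],10],[[10,11,-16],[0.01,-0.09,0.04],10],[[9,11,-16],[0.01,-0.08,0.03],10],[[8,11,-17],[0.01,-0.09,0.04],10],[[6,10,-18],[0.01,-0.09,0.04],10]]
[[[5,9,-19],[0.01,-0.08,0.03],10],[[5,9,-19],[0.01,-0.09,0.04],10],[[2,9,-20],[0.01,-0.09,0.04],10],[[2,9,-20],[0.01,-0.08,0.03],10],[[0,8,-20],[0.02,-0.09,0.04],10],[[8,10,1],[0.02,-0.09,0.02],10],[[8,9,1],[0.03,-0.08,0.01],10],[[8,10,0],[0.02,-0.09,0.02],10]]
[[[8,9,-1],[0.02,-0.09,0.02],10],[[8,9,-3],[0.03,-0.09,0.02],10],[[8,9,-3],[0.02,-0.08,0.01],10],[[23,0,8],[0.0,0.0,0.0],10],[[22,0,9],[0.0,0.0,0.0],10],[[23,0,8],[0.0,0.0,0.0],10],[[22,0,8],[0.0,0.0,0.0],10],[[23,0,9],[0.0,0.0,0.0],10]]
```

Request:
{"fn": "send_rows", "kwargs": {
  "series": [
    [[3,0,-27],[0,0,0],10],
    [[2,0,-28],[0,0,0],10],
    [[3,-1,-27],[0,0,0],10],
    [[2,0,-28],[0,0,0],10],
    [[10,11,-16],[0.01,-0.09,0.04],10],
    [[9,11,-16],[0.01,-0.08,0.03],10],
    [[8,11,-17],[0.01,-0.09,0.04],10],
    [[6,10,-18],[0.01,-0.09,0.04],10]
  ]
}}

```text
clock: 36.1
position: [435.1, -169.8, 182.2]
ee_rot: [0.735, -0.664, -0.087, -0.102]
contact_force: [-0.3, -0.4, -0.9]
gripper_width: 16.4
grasp_force: 58.8
```

Request:
{"fn": "send_rows", "kwargs": {
  "series": [
    [[5,9,-19],[0.01,-0.08,0.03],10],
    [[5,9,-19],[0.01,-0.09,0.04],10],
    [[2,9,-20],[0.01,-0.09,0.04],10],
    [[2,9,-20],[0.01,-0.08,0.03],10],
    [[0,8,-20],[0.02,-0.09,0.04],10],
    [[8,10,1],[0.02,-0.09,0.02],10],
    [[8,9,1],[0.03,-0.08,0.01],10],
    [[8,10,0],[0.02,-0.09,0.02],10]
  ]
}}

```text
clock: 36.9
position: [359.6, -237.9, 244.7]
ee_rot: [-0.572, 0.678, 0.291, 0.358]
contact_force: [0.9, -0.5, -0.4]
gripper_width: 16.4
grasp_force: 58.9
```

Request:
{"fn": "send_rows", "kwargs": {
  "series": [
    [[8,9,-1],[0.02,-0.09,0.02],10],
    [[8,9,-3],[0.03,-0.09,0.02],10],
    [[8,9,-3],[0.02,-0.08,0.01],10],
    [[0,0,0],[0,0,0],10],
    [[0,0,0],[0,0,0],10]
  ]
}}

```text
clock: 37.4
position: [330.0, -250.1, 226.4]
ee_rot: [-0.5, 0.651, 0.348, 0.454]
contact_force: [0.6, 0.5, -0.8]
gripper_width: 16.0
grasp_force: 58.9
```

```bash
cat >> tl.py <<'E'
def held():
    "two-view fix of the held handle's butt: lowest brown point near the gripper in the scene view; ray heights"
    for n in("scene","top"):
        im=get_image(n);cv2.imwrite(f"pics/h_{n}.png",im[:,:,::-1]);c=camera_info(n)
        s=monitor.read_state();uv=proj(c,s["position"]);hsv=cv2.cvtColor(im,cv2.COLOR_RGB2HSV)
        m=cv2.inRange(hsv,(3,100,25),(18,255,255))
        for k in cv2.findContours(m,0,2)[0]:
            b=k[:,0].astype(float)
            if cv2.contourArea(k)>15 and np.abs(b.mean(0)-uv).max()<60: print(n,"tcp px",np.round(uv),"brown",b.min(0),b.max(0),"lowest",b[b[:,1].argmax()],"area",cv2.contourArea(k))
E
python3 - <<'E'
from tl import *
st();held()
c=camera_info("scene");print("expected butt px",proj(c,carry(75,15,16,230)[0]-0), [np.round(proj(c,np.r_[c90[:2]-10*np.array([.26,.97])+16*np.array([-.97,.26]),230-94])),np.round(proj(c,np.r_[c90[:2],90])),np.round(proj(c,np.r_[c90[:2],0]))])
E
```

```text
t37.4 tcp [ 330.  -250.1  226.4] grasp [ 325.3 -267.3  233. ] x [-0.09 -0.33 -0.94] z [ 0.24  0.91 -0.35] F [ 0.6  0.5 -0.8] w 16.0 g 58.9 j [-0.94  0.51 -0.04 -0.89 -1.9   0.79]
scene tcp px [270.  74.] brown [215.  78.] [247. 111.] lowest [232. 111.] area 732.5
scene tcp px [270.  74.] brown [265.  69.] [273. 102.] lowest [266. 102.] area 102.0
expected butt px [269.91158817  74.4600349 ] [array([265., 101.]), array([265., 119.]), array([269., 144.])]
```

Request:
{"fn": "send_rows", "kwargs": {
  "series": [
    [[23,0,8],[0,0,0],10],
    [[22,0,9],[0,0,0],10],
    [[23,0,8],[0,0,0],10],
    [[22,0,8],[0,0,0],10],
    [[23,0,9],[0,0,0],10],
    [[0,0,0],[0,0,0],10],
    [[0,0,0],[0,0,0],10]
  ]
}}

```text
clock: 38.2
position: [330.9, -249.4, 107.1]
ee_rot: [-0.501, 0.65, 0.348, 0.454]
contact_force: [0.1, -1.0, -0.5]
gripper_width: 16.4
grasp_force: 58.9
```

Run:
```python
from tl import *
st();s=monitor.read_state();print("grip",s["position"]-8*Ro.from_quat(s["ee_rot"]).as_matrix()[:,2],"want",carry(75,15,16,106)[0])
held()
```

```text
t38.2 tcp [ 330.9 -249.4  107.1] grasp [ 326.3 -266.6  113.7] x [-0.09 -0.34 -0.94] z [ 0.24  0.91 -0.35] F [ 0.1 -1.  -0.5] w 16.4 g 58.9 j [-0.92  0.69 -0.1  -0.84 -1.73  0.98]
grip [ 328.97813361 -256.60745024  109.91318353] want [ 330.30135659 -249.50322555  103.26383885]
scene tcp px [275. 114.] brown [273. 109.] [278. 126.] lowest [273. 126.] area 33.5
scene tcp px [275. 114.] brown [215.  86.] [236. 111.] lowest [232. 111.] area 300.0
```

Request:
{"fn": "send_rows", "kwargs": {
  "series": [
    [[5,0,2],[0,0,0],10],
    [[0,0,0],[0,0,0],10],
    [[0,0,0],[0,0,0],40],
    [[0,0,0],[0,0,0],40],
    [[0,0,0],[0,0,0],40],
    [[0,0,0],[0,0,0],40],
    [[0,0,-15],[0,0,0],40],
    [[0,0,-25],[0,0,0],40]
  ]
}}

```text
clock: 39.1
position: [320.2, -285.5, 115.0]
ee_rot: [-0.5, 0.65, 0.349, 0.454]
contact_force: [-0.7, -1.3, 0.4]
gripper_width: 39.8
grasp_force: 0.0
```

Request:
{"fn": "send_rows", "kwargs": {
  "series": [
    [[0,0,-35],[0,0,0],40],
    [[0,0,-35],[0,0,0],40],
    [[-20,0,-10],[0,0,0],50],
    [[-40,0,-10],[0,0,0],60],
    [[-40,0,-10],[0,0,0],60],
    [[-30,0,-10],[0,0,0],60],
    [[0,0,0],[0,0,0],60],
    [[0,0,0],[0,0,0],60]
  ]
}}

```text
clock: 39.9
position: [304.9, -342.4, 275.5]
ee_rot: [-0.5, 0.651, 0.347, 0.454]
contact_force: [-0.5, -1.4, 0.0]
gripper_width: 60.1
grasp_force: 0.0
```

Run:
```python
from tl import *
st()
def G(tl,up,phi,g): return np.array(g)+[0,0,up],rot(phi,tl,-1)
t2=(421.1,98.2,4)
go([gp((400,-180,300),90,30,-1),G(-5,140,76,t2)],60,35,.12)
for n,k in(("scene",3),("top",3)):
    im=get_image(n);cv2.imwrite(f"pics/a1_{n}.png",im[:,:,::-1]);hsv=cv2.cvtColor(im,cv2.COLOR_RGB2HSV);m=cv2.inRange(hsv,(3,100,25),(22,255,255))
    u=proj(camera_info(n),np.r_[c90[:2],90])
    for k in cv2.findContours(m,0,2)[0]:
        b=k[:,0]
        if cv2.contourArea(k)>8 and np.abs(b.mean(0)-u).max()<40: print(n,np.round(u),b.min(0),b.max(0),cv2.contourArea(k))
```

```text
t39.9 tcp [ 304.9 -342.4  275.5] grasp [ 300.3 -359.6  282.1] x [-0.09 -0.34 -0.94] z [ 0.24  0.91 -0.35] F [-0.5 -1.4  0. ] w 60.1 g 0.0 j [-1.05  0.55  0.19 -0.87 -2.09  0.71]
wp n 7 q [-0.39  0.18 -0.07 -0.48 -1.54  0.46] maxstep 0.12 margin 0.98 err 0.0000
wp n 9 q [ 0.65  0.17 -0.57  0.07 -0.9  -0.94] maxstep 0.18 margin 0.50 err 0.0000
[[[-11,-7,25],[-0.03,0.1,-0.02],60],[[-12,-8,24],[-0.03,0.1,-0.03],60],[[-15,-8,22],[-0.03,0.1,-0.02],60],[[-17,-10,20],[-0.03,0.09,-0.03],60],[[-18,-11,19],[-0.03,0.1,-0.02],60],[[-20,-12,16],[-0.03,0.1,-0.02],60],[[-21,-13,13],[-0.02,0.1,-0.03],60],[[-18,-2,28],[0.01,0.07,0.03],60]]
[[[-20,-1,27],[0.0,0.06,0.02],60],[[-22,-1,26],[0.01,0.07,0.03],60],[[-24,0,24],[0.0,0.07,0.03],60],[[-25,0,23],[0.01,0.07,0.02],60],[[-26,2,21],[0.0,0.06,0.03],60],[[-28,2,19],[0.01,0.07,0.03],60],[[-29,3,17],[0.0,0.07,0.02],60],[[-30,4,15],[0.01,0.07,0.03],60]]
scene [265. 119.] [214  79] [247 111] 679.5
top [421. 278.] [405 276] [418 285] 48.5
```

Request:
{"fn": "send_rows", "kwargs": {
  "series": [
    [[-11,-7,25],[-0.03,0.1,-0.02],60],
    [[-12,-8,24],[-0.03,0.1,-0.03],60],
    [[-15,-8,22],[-0.03,0.1,-0.02],60],
    [[-17,-10,20],[-0.03,0.09,-0.03],60],
    [[-18,-11,19],[-0.03,0.1,-0.02],60],
    [[-20,-12,16],[-0.03,0.1,-0.02],60],
    [[-21,-13,13],[-0.02,0.1,-0.03],60],
    [[-18,-2,28],[0.01,0.07,0.03],60]
  ]
}}

```text
clock: 40.8
position: [405.4, -140.0, 268.8]
ee_rot: [-0.679, 0.7, 0.155, 0.161]
contact_force: [0.3, 0.8, 0.3]
gripper_width: 60.0
grasp_force: 0.0
```

Request:
{"fn": "send_rows", "kwargs": {
  "series": [
    [[-20,-1,27],[0,0.06,0.02],60],
    [[-22,-1,26],[0.01,0.07,0.03],60],
    [[-24,0,24],[0,0.07,0.03],60],
    [[-25,0,23],[0.01,0.07,0.02],60],
    [[-26,2,21],[0,0.06,0.03],60],
    [[-28,2,19],[0.01,0.07,0.03],60],
    [[-29,3,17],[0,0.07,0.02],60],
    [[-30,4,15],[0.01,0.07,0.03],60]
  ]
}}

```text
clock: 41.6
position: [420.9, 100.0, 142.7]
ee_rot: [-0.616, 0.786, -0.029, -0.036]
contact_force: [0.9, -1.6, -0.5]
gripper_width: 60.1
grasp_force: 0.0
```

Request:
{"fn": "send_rows", "kwargs": {
  "series": [
    [[0,0,0],[0,0,0],60],
    [[0,0,0],[0,0,0],60]
  ]
}}

```text
clock: 41.8
position: [420.6, 99.5, 142.4]
ee_rot: [-0.617, 0.786, -0.027, -0.037]
contact_force: [-0.0, -0.5, 0.7]
gripper_width: 60.1
grasp_force: 0.0
```

Run:
```python
from tl import *
st();cv2.imwrite("pics/w7.png",tools()[:,:,::-1])
# tin with tool in top view, for later
cv2.imwrite("pics/top5.png",get_image("top")[:,:,::-1])
```

```text
t41.8 tcp [420.6  99.5 142.4] grasp [421.  101.1 161.3] x [-0.24 -0.97  0.09] z [-0.02 -0.09 -1.  ] F [-0.  -0.5  0.7] w 60.1 g 0.0 j [ 0.65  0.18 -0.57  0.07 -0.9  -0.94]
handle [[615.7999877929688, 116.0], [574.7999877929688, 164.1999969482422]] len 63 w 19 yaw 130.3 at97 [553.  189.9] px [115 270] [177 304]
handle [[395.70001220703125, 173.39999389648438], [378.29998779296875, 241.89999389648438]] len 71 w 18 yaw 104.2 at97 [371.8 267.4] px [353 269] [392 329]
handle [[654.4000244140625, 114.80000305175781], [718.5999755859375, 165.60000610351562]] len 82 w 27 yaw 38.4 at97 [730.5 175. ] px [ 24 268] [ 79 329]
handle [[398.3999938964844, 0.30000001192092896], [425.8999938964844, 109.5]] len 113 w 18 yaw 75.9 at97 [422.1  94.3] px [301  84] [322 214]
```

Request:
{"fn": "send_rows", "kwargs": {
  "series": [
    [[0,0,25],[0,0,0],60],
    [[-1,0,25],[0,0,0],60],
    [[-2,0,25],[0,0,0],60],
    [[-2,0,25],[0,0,0],60],
    [[-2,0,20],[0,0,0],60],
    [[-1,0,12],[0,0,0],60],
    [[0,0,5],[0,0,0],60],
    [[0,0,0],[0,0,0],60]
  ]
}}

```text
clock: 42.7
position: [420.6, 94.0, 6.8]
ee_rot: [-0.615, 0.787, -0.027, -0.035]
contact_force: [-0.1, 0.7, -0.3]
gripper_width: 60.4
grasp_force: 0.0
```

Request:
{"fn": "send_rows", "kwargs": {
  "series": [
    [[0,0,0],[0,0,0],10],
    [[0,0,0],[0,0,0],10],
    [[0,0,0],[0,0,0],10],
    [[0,0,0],[0,0,0],10],
    [[0,0,0],[0,0,0],10],
    [[0,0,0],[0,0,0],10],
    [[0,0,0],[0,0,0],10],
    [[0,0,0],[0,0,0],10]
  ]
}}

```text
clock: 43.5
position: [421.1, 95.4, 7.8]
ee_rot: [-0.616, 0.786, -0.027, -0.034]
contact_force: [0.8, -1.4, 5.6]
gripper_width: 16.1
grasp_force: 59.3
```

Run:
```python
from tl import *
st()
s=monitor.read_state();R=Ro.from_quat(s["ee_rot"])
go([(s["position"]+[0,0,120],R),gp((400,-130,280),80,30,-1,depth=8),carry(75,5,-18,240)],10,32,.11)
# tin tracking: correlate now with the last top view
t=get_image("top");a=cv2.imread("pics/top5.png");p=a[255:300,395:447];r=cv2.matchTemplate(t[:,:,::-1].copy()[235:320,375:467],p,cv2.TM_CCOEFF_NORMED);print("tin shift px",np.array(cv2.minMaxLoc(r)[3])-20,r.max())
```

```text
t43.5 tcp [421.1  95.4   7.8] grasp [421.5  97.   26.7] x [-0.24 -0.97  0.09] z [-0.02 -0.08 -1.  ] F [ 0.8 -1.4  5.6] w 16.1 g 59.3 j [ 0.64  0.4  -0.74  0.12 -0.5  -0.99]
wp n 4 q [ 0.64  0.19 -0.6   0.08 -0.85 -0.94] maxstep 0.09 margin 0.36 err 0.0000
wp n 9 q [-0.33  0.1  -0.17 -0.52 -1.41  0.27] maxstep 0.16 margin 0.36 err 0.0000
wp n 7 q [-0.92  0.53  0.05 -0.92 -1.93  0.72] maxstep 0.16 margin 0.36 err 0.0000
[[[3,0,-30],[0.0,0.0,0.0],10],[[2,0,-30],[0.0,0.0,0.0],10],[[3,0,-30],[0.0,0.0,0.0],10],[[2,0,-30],[0.0,0.0,0.0],10],[[26,-4,-14],[0.0,-0.07,-0.01],10],[[25,-3,-16],[0.0,-0.07,0.0],10],[[23,-4,-17],[-0.01,-0.06,-0.01],10],[[23,-3,-19],[0.0,-0.07,-0.01],10]]
[[[21,-3,-20],[0.0,-0.07,-0.01],10],[[20,-2,-22],[0.0,-0.07,0.0],10],[[18,-3,-23],[0.0,-0.06,-0.01],10],[[17,-2,-24],[0.0,-0.07,-0.01],10],[[15,-3,-25],[-0.01,-0.07,-0.01],10],[[21,2,-6],[0.01,-0.1,0.01],10],[[20,2,-8],[0.01,-0.1,0.01],10],[[19,2,-10],[0.01,-0.1,0.01],10]]
[[[18,2,-12],[0.01,-0.1,0.0],10],[[17,1,-14],[0.01,-0.1,0.01],10],[[15,1,-15],[0.01,-0.1,0.01],10],[[14,1,-17],[0.01,-0.1,0.01],10]]
tin shift px [0 0] 0.90796256
```

Request:
{"fn": "send_rows", "kwargs": {
  "series": [
    [[3,0,-30],[0,0,0],10],
    [[2,0,-30],[0,0,0],10],
    [[3,0,-30],[0,0,0],10],
    [[2,0,-30],[0,0,0],10],
    [[26,-4,-14],[0,-0.07,-0.01],10],
    [[25,-3,-16],[0,-0.07,0],10],
    [[23,-4,-17],[-0.01,-0.06,-0.01],10],
    [[23,-3,-19],[0,-0.07,-0.01],10]
  ]
}}

```text
clock: 44.35
position: [411.5, -3.5, 193.2]
ee_rot: [-0.627, 0.774, 0.061, 0.07]
contact_force: [0.6, -0.7, -0.1]
gripper_width: 16.1
grasp_force: 58.8
```

Request:
{"fn": "send_rows", "kwargs": {
  "series": [
    [[21,-3,-20],[0,-0.07,-0.01],10],
    [[20,-2,-22],[0,-0.07,0],10],
    [[18,-3,-23],[0,-0.06,-0.01],10],
    [[17,-2,-24],[0,-0.07,-0.01],10],
    [[15,-3,-25],[-0.01,-0.07,-0.01],10],
    [[21,2,-6],[0.01,-0.1,0.01],10],
    [[20,2,-8],[0.01,-0.1,0.01],10],
    [[19,2,-10],[0.01,-0.1,0.01],10]
  ]
}}

```text
clock: 45.15
position: [383.3, -187.9, 257.2]
ee_rot: [-0.576, 0.712, 0.25, 0.314]
contact_force: [0.4, -0.0, -1.6]
gripper_width: 16.5
grasp_force: 58.8
```

Request:
{"fn": "send_rows", "kwargs": {
  "series": [
    [[18,2,-12],[0.01,-0.1,0],10],
    [[17,1,-14],[0.01,-0.1,0.01],10],
    [[15,1,-15],[0.01,-0.1,0.01],10],
    [[14,1,-17],[0.01,-0.1,0.01],10],
    [[0,0,0],[0,0,0],10],
    [[0,0,0],[0,0,0],10]
  ]
}}

```text
clock: 45.75
position: [359.5, -268.6, 235.2]
ee_rot: [-0.498, 0.65, 0.351, 0.454]
contact_force: [0.2, -0.4, -0.9]
gripper_width: 16.1
grasp_force: 58.9
```

Run:
```python
from tl import *
st();held()
s=monitor.read_state();R=Ro.from_quat(s["ee_rot"]);b=s["position"]-8*R.as_matrix()[:,2]+97*Ro.from_rotvec(R.as_matrix()[:,1]*0).apply(rot(75,75,-1).apply([1,0,0])*0+R.apply(Ro.from_rotvec([0,np.radians(0),0]).apply([np.cos(np.radians(5)),0,np.sin(np.radians(5))])))
print("naive butt",b,[np.round(proj(camera_info(n),b)) for n in("scene","top")])
go([carry(75,5,-18,170),carry(75,5,-18,108)],10,24,.1)
```

```text
t45.8 tcp [ 359.5 -268.6  235.2] grasp [ 354.9 -285.8  241.7] x [-0.09 -0.33 -0.94] z [ 0.24  0.91 -0.34] F [ 0.2 -0.4 -0.9] w 16.1 g 58.9 j [-0.92  0.54  0.05 -0.92 -1.93  0.72]
scene tcp px [257.  76.] brown [214.  78.] [247. 111.] lowest [232. 111.] area 733.5
scene tcp px [257.  76.] brown [252.  69.] [260. 104.] lowest [255. 104.] area 135.0
top tcp px [429. 269.] brown [477. 308.] [490. 317.] lowest [481. 317.] area 73.0
top tcp px [429. 269.] brown [405. 276.] [417. 284.] lowest [412. 284.] area 43.0
naive butt [ 351.44577967 -299.18115986  146.05197883] [array([252., 102.]), array([435., 273.])]
wp n 3 q [-0.91  0.63  0.   -0.89 -1.83  0.84] maxstep 0.04 margin 1.07 err 0.0000
wp n 3 q [-0.91  0.73 -0.02 -0.87 -1.76  0.93] maxstep 0.04 margin 1.05 err 0.0000
[[[22,0,8],[0.0,0.0,0.0],10],[[22,-1,8],[0.0,0.0,0.0],10],[[22,0,8],[0.0,0.0,0.0],10],[[19,0,7],[0.0,0.0,0.0],10],[[20,0,7],[0.0,0.0,0.0],10],[[19,0,7],[0.0,0.0,0.0],10]]
```

Request:
{"fn": "send_rows", "kwargs": {
  "series": [
    [[22,0,8],[0,0,0],10],
    [[22,-1,8],[0,0,0],10],
    [[22,0,8],[0,0,0],10],
    [[19,0,7],[0,0,0],10],
    [[20,0,7],[0,0,0],10],
    [[19,0,7],[0,0,0],10],
    [[0,0,0],[0,0,0],10],
    [[0,0,0],[0,0,0],10]
  ]
}}

```text
clock: 46.65
position: [360.8, -267.9, 105.6]
ee_rot: [-0.5, 0.649, 0.35, 0.454]
contact_force: [-0.8, -0.4, 0.3]
gripper_width: 16.2
grasp_force: 58.9
```

Run:
```python
from tl import *
st();held()
```

```text
t46.6 tcp [ 360.8 -267.9  105.6] grasp [ 356.3 -285.1  112.1] x [-0.09 -0.33 -0.94] z [ 0.24  0.91 -0.34] F [-0.8 -0.4  0.3] w 16.2 g 58.9 j [-0.91  0.73 -0.02 -0.87 -1.76  0.93]
scene tcp px [263. 120.] brown [262. 114.] [267. 128.] lowest [263. 128.] area 34.5
scene tcp px [263. 120.] brown [216.  96.] [220. 107.] lowest [218. 107.] area 26.5
```

Inside the tin with no contact force. I'll release, retreat and go to t3.

Request:
{"fn": "send_rows", "kwargs": {
  "series": [
    [[4,0,1],[0,0,0],10],
    [[0,0,0],[0,0,0],10],
    [[0,0,0],[0,0,0],36],
    [[0,0,0],[0,0,0],36],
    [[0,0,0],[0,0,0],36],
    [[0,0,0],[0,0,0],36],
    [[0,0,-15],[0,0,0],36],
    [[0,0,-25],[0,0,0],36]
  ]
}}

```text
clock: 47.55
position: [350.2, -305.0, 114.1]
ee_rot: [-0.498, 0.649, 0.352, 0.454]
contact_force: [-0.1, -0.6, -0.0]
gripper_width: 36.4
grasp_force: 0.0
```

Request:
{"fn": "send_rows", "kwargs": {
  "series": [
    [[0,0,-35],[0,0,0],36],
    [[0,0,-35],[0,0,0],40],
    [[-20,0,-10],[0,0,0],50],
    [[-40,0,-10],[0,0,0],60],
    [[-40,0,-10],[0,0,0],60],
    [[-30,0,-10],[0,0,0],60],
    [[0,0,0],[0,0,0],60],
    [[0,0,0],[0,0,0],60]
  ]
}}

```text
clock: 48.35
position: [335.4, -362.9, 274.5]
ee_rot: [-0.499, 0.65, 0.35, 0.454]
contact_force: [0.5, -0.0, -0.5]
gripper_width: 60.3
grasp_force: 0.0
```

Run:
```python
from tl import *
st();held()
def G(tl,up,phi,g): return np.array(g)+[0,0,up],rot(phi,tl,-1)
t3=(365,270,4)
go([gp((420,-150,300),90,30,-1),gp((420,80,260),90,10,-1),G(-5,140,107,t3)],60,38,.12)
```

```text
t48.4 tcp [ 335.4 -362.9  274.5] grasp [ 330.8 -380.1  281. ] x [-0.09 -0.33 -0.94] z [ 0.24  0.91 -0.34] F [ 0.5 -0.  -0.5] w 60.3 g 0.0 j [-1.03  0.6   0.28 -0.9  -2.11  0.65]
scene tcp px [226.  48.] brown [214.  79.] [245. 111.] lowest [233. 111.] area 664.5
scene tcp px [226.  48.] brown [226.   0.] [272.   9.] lowest [270.   9.] area 192.5
top tcp px [475. 279.] brown [498. 307.] [507. 312.] lowest [504. 312.] area 27.5
top tcp px [475. 279.] brown [477. 307.] [508. 345.] lowest [495. 345.] area 682.5
top tcp px [475. 279.] brown [407. 267.] [423. 275.] lowest [418. 275.] area 58.5
wp n 7 q [-0.32  0.18 -0.07 -0.49 -1.52  0.4 ] maxstep 0.13 margin 0.97 err 0.0000
wp n 6 q [ 0.46  0.02 -0.38 -0.18 -1.1  -0.38] maxstep 0.15 margin 0.69 err 0.0000
wp n 6 q [ 1.04  0.2  -0.53  0.08 -0.9  -0.8 ] maxstep 0.15 margin 0.54 err 0.0000
[[[-13,-4,31],[-0.03,0.1,-0.02],60],[[-16,-4,30],[-0.03,0.1,-0.03],60],[[-18,-6,28],[-0.03,0.1,-0.02],60],[[-22,-8,25],[-0.02,0.1,-0.03],60],[[-23,-8,23],[-0.03,0.1,-0.02],60],[[-25,-10,21],[-0.03,0.1,-0.03],60],[[-27,-11,17],[-0.03,0.1,-0.02],60],[[-25,0,21],[0.0,0.05,0.0],60]]
[[[-26,0,20],[0.0,0.05,0.0],60],[[-26,0,19],[0.0,0.05,0.0],60],[[-28,1,17],[0.0,0.05,0.0],60],[[-28,0,16],[0.0,0.05,0.0],60],[[-30,0,14],[0.0,0.05,0.0],60],[[-29,0,13],[0.0,0.05,0.0],60],[[-28,9,21],[0.0,0.04,-0.05],60],[[-29,8,21],[0.0,0.05,-0.05],60]]
[[[-31,6,18],[0.0,0.04,-0.05],60],[[-31,5,18],[-0.01,0.04,-0.05],60],[[-33,3,16],[0.0,0.04,-0.05],60],[[-33,1,15],[0.0,0.05,-0.05],60]]
```

Run:
```python
from tl import *
go([gp((345,-250,320),90,5,-1)],60,38,.12)
```

```text
wp n 10 q [-0.3   0.02 -0.26 -0.09 -1.32  0.32] maxstep 0.11 margin 0.81 err 0.0000
[[[-6,2,10],[-0.02,0.11,-0.02],60],[[-8,2,8],[-0.01,0.12,-0.02],60],[[-9,1,8],[-0.02,0.11,-0.03],60],[[-9,1,7],[-0.02,0.11,-0.02],60],[[-10,1,6],[-0.01,0.12,-0.02],60],[[-11,0,5],[-0.02,0.11,-0.02],60],[[-11,0,3],[-0.01,0.11,-0.02],60],[[-12,0,2],[-0.02,0.11,-0.03],60]]
[[[-12,0,1],[-0.02,0.12,-0.02],60],[[-12,-1,0],[-0.01,0.11,-0.02],60]]
```

Request:
{"fn": "send_rows", "kwargs": {
  "series": [
    [[-6,2,10],[-0.02,0.11,-0.02],60],
    [[-8,2,8],[-0.01,0.12,-0.02],60],
    [[-9,1,8],[-0.02,0.11,-0.03],60],
    [[-9,1,7],[-0.02,0.11,-0.02],60],
    [[-10,1,6],[-0.01,0.12,-0.02],60],
    [[-11,0,5],[-0.02,0.11,-0.02],60],
    [[-11,0,3],[-0.01,0.11,-0.02],60],
    [[-12,0,2],[-0.02,0.11,-0.03],60]
  ]
}}

```text
clock: 49.25
position: [343.6, -271.2, 295.7]
ee_rot: [-0.684, 0.713, 0.099, 0.121]
contact_force: [0.9, 0.4, -0.5]
gripper_width: 60.0
grasp_force: 0.0
```

Request:
{"fn": "send_rows", "kwargs": {
  "series": [
    [[-12,0,1],[-0.02,0.12,-0.02],60],
    [[-12,-1,0],[-0.01,0.11,-0.02],60],
    [[0,0,0],[0,0,0],60],
    [[0,0,0],[0,0,0],60]
  ]
}}

```text
clock: 49.65
position: [345.2, -246.8, 300.8]
ee_rot: [0.707, -0.705, -0.03, -0.032]
contact_force: [0.3, 0.7, -0.3]
gripper_width: 59.9
grasp_force: 0.0
```

Run:
```python
from tl import *
st();im=get_image("wrist");c=camera_info("wrist");d=im[:,:,::-1].copy();cv2.imwrite("pics/w8raw.png",d)
for z,col in((90,(0,255,0)),(6,(0,0,255))):
    for a in np.radians(range(0,360,30)): cv2.circle(d,tuple(int(v) for v in proj(c,np.r_[c90[:2]+44*np.array([np.cos(a),np.sin(a)]),z])),1,col,-1)
p=proj(c,np.r_[c90[:2],90]);print(p)
x,y=[int(v) for v in p];x0,y0=max(0,x-110),max(0,y-90)
cv2.imwrite("pics/w8.png",cv2.resize(np.clip(d[y0:y0+180,x0:x0+220]*1.5,0,255).astype(np.uint8),None,fx=3,fy=3));print(x0,y0)
```

```text
t49.6 tcp [ 345.2 -246.8  300.8] grasp [ 345.2 -248.5  319.7] x [ 0.   -1.   -0.09] z [ 0.    0.09 -1.  ] F [ 0.3  0.7 -0.3] w 59.9 g 0.0 j [-0.3   0.01 -0.26 -0.09 -1.32  0.32]
[319.65722236 129.81431864]
209 39
```

View pics/w8.png

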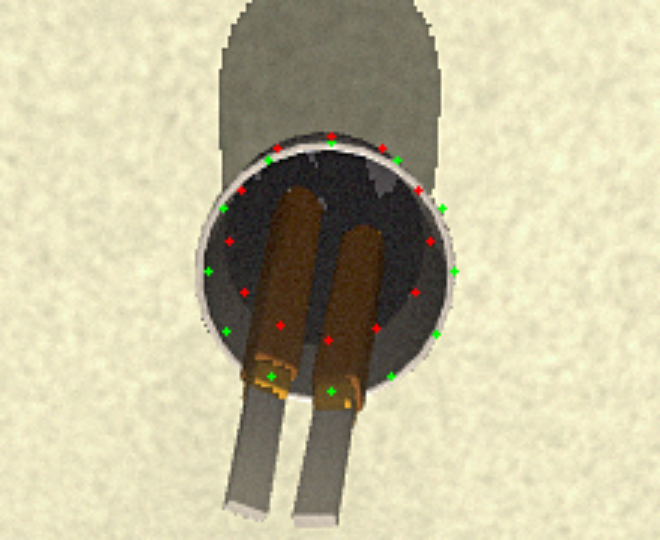

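Both tools stand handle down and lean to +y. The tin floor is free on its near, base-side part, about 14 mm towards −x and 22 mm towards −y of centre. The third goes there, held vertical.

Run:
```python
from tl import *
def G(tl,up,phi,g): return np.array(g)+[0,0,up],rot(phi,tl,-1)
go([gp((420,0,280),95,0,-1),G(-15,140,107,(366,268,6))],60,38,.12)
```

```text
wp n 7 q [ 0.39  0.   -0.4  -0.   -1.16 -0.3 ] maxstep 0.10 margin 0.66 err 0.0000
wp n 8 q [ 1.11  0.25 -0.54  0.21 -0.99 -0.95] maxstep 0.11 margin 0.50 err 0.0000
[[[-35,-11,9],[0.0,0.01,-0.01],60],[[-34,-11,8],[0.0,0.02,-0.01],60],[[-35,-11,8],[0.0,0.01,-0.02],60],[[-35,-12,7],[0.0,0.01,-0.01],60],[[-34,-13,7],[0.0,0.01,-0.01],60],[[-35,-12,7],[-0.01,0.01,-0.01],60],[[-34,-13,6],[0.0,0.02,-0.02],60],[[-34,4,14],[0.0,0.03,-0.03],60]]
[[[-35,2,14],[0.01,0.03,-0.02],60],[[-35,2,12],[0.0,0.04,-0.03],60],[[-35,1,11],[0.01,0.03,-0.02],60],[[-36,0,10],[0.0,0.03,-0.03],60],[[-36,0,8],[0.0,0.03,-0.02],60],[[-36,-2,8],[0.01,0.04,-0.03],60],[[-37,-2,6],[0.0,0.03,-0.02],60]]
```

Request:
{"fn": "send_rows", "kwargs": {
  "series": [
    [[-35,-11,9],[0,0.01,-0.01],60],
    [[-34,-11,8],[0,0.02,-0.01],60],
    [[-35,-11,8],[0,0.01,-0.02],60],
    [[-35,-12,7],[0,0.01,-0.01],60],
    [[-34,-13,7],[0,0.01,-0.01],60],
    [[-35,-12,7],[-0.01,0.01,-0.01],60],
    [[-34,-13,6],[0,0.02,-0.02],60],
    [[-34,4,14],[0,0.03,-0.03],60]
  ]
}}

```text
clock: 50.5
position: [415.6, 33.7, 247.8]
ee_rot: [0.747, -0.664, 0.013, 0.012]
contact_force: [0.8, 0.4, -0.3]
gripper_width: 60.3
grasp_force: 0.0
```

Request:
{"fn": "send_rows", "kwargs": {
  "series": [
    [[-35,2,14],[0.01,0.03,-0.02],60],
    [[-35,2,12],[0,0.04,-0.03],60],
    [[-35,1,11],[0.01,0.03,-0.02],60],
    [[-36,0,10],[0,0.03,-0.03],60],
    [[-36,0,8],[0,0.03,-0.02],60],
    [[-36,-2,8],[0.01,0.04,-0.03],60],
    [[-37,-2,6],[0,0.03,-0.02],60],
    [[0,0,0],[0,0,0],60]
  ]
}}

```text
clock: 51.3
position: [366.7, 270.1, 143.2]
ee_rot: [0.796, -0.591, 0.107, 0.081]
contact_force: [0.0, -0.3, 1.0]
gripper_width: 60.2
grasp_force: 0.0
```

Request:
{"fn": "send_rows", "kwargs": {
  "series": [
    [[0,0,0],[0,0,0],60]
  ]
}}

```text
clock: 51.4
position: [366.7, 267.4, 144.6]
ee_rot: [0.795, -0.592, 0.107, 0.08]
contact_force: [-0.1, 0.2, 0.1]
gripper_width: 60.2
grasp_force: 0.0
```

Run:
```python
from tl import *
st();cv2.imwrite("pics/w9.png",tools()[:,:,::-1])
```

```text
t51.4 tcp [366.7 267.4 144.6] grasp [365.3 272.2 162.9] x [ 0.28 -0.92  0.26] z [ 0.07 -0.25 -0.96] F [-0.1  0.2  0.1] w 60.2 g 0.0 j [ 1.11  0.25 -0.54  0.22 -0.99 -0.96]
handle [[452.3999938964844, 308.70001220703125], [549.0, 414.20001220703125]] len 143 w 47 yaw 47.5 at97 [517.9 380.2] px [ 67 222] [215 323]
handle [[396.20001220703125, 173.60000610351562], [360.8999938964844, 278.1000061035156]] len 110 w 18 yaw 108.7 at97 [365.1 265.5] px [304 120] [326 240]
handle [[511.29998779296875, 229.5], [619.0, 328.3999938964844]] len 146 w 74 yaw 42.6 at97 [582.7 295.1] px [ 18 106] [179 233]
handle [[553.0, 157.1999969482422], [686.7000122070312, 203.0]] len 141 w 98 yaw 18.9 at97 [644.7 188.6] px [0 0] [155 113]
```

Request:
{"fn": "send_rows", "kwargs": {
  "series": [
    [[-6,0,24],[0,0,0],60],
    [[-6,0,24],[0,0,0],60],
    [[-6,0,24],[0,0,0],60],
    [[-6,0,24],[0,0,0],60],
    [[-6,0,24],[0,0,0],60],
    [[-3,1,9],[0,0,0],60],
    [[-2,0,4],[0,0,0],60],
    [[0,0,0],[0,0,0],60]
  ]
}}

```text
clock: 52.25
position: [366.4, 266.3, 8.9]
ee_rot: [0.795, -0.592, 0.107, 0.078]
contact_force: [-0.6, -0.1, -0.3]
gripper_width: 60.0
grasp_force: 0.0
```

Request:
{"fn": "send_rows", "kwargs": {
  "series": [
    [[0,0,0],[0,0,0],10],
    [[0,0,0],[0,0,0],10],
    [[0,0,0],[0,0,0],10],
    [[0,0,0],[0,0,0],10],
    [[0,0,0],[0,0,0],10],
    [[0,0,0],[0,0,0],10],
    [[0,0,0],[0,0,0],10],
    [[0,0,0],[0,0,0],10]
  ]
}}

```text
clock: 53.05
position: [366.1, 267.0, 9.5]
ee_rot: [0.795, -0.592, 0.107, 0.077]
contact_force: [-1.2, 0.1, 5.5]
gripper_width: 16.1
grasp_force: 59.0
```

```bash
cat >> tl.py <<'E'
def last(z,tilt=75,phi=75): return gp((327.4,-296.4,z),phi,tilt,-1,depth=8)
E
python3 - <<'E'
from tl import *
st()
s=monitor.read_state();R=Ro.from_quat(s["ee_rot"])
go([(s["position"]+[0,0,140],R),gp((420,0,280),95,10,-1,depth=8),gp((390,-160,290),85,35,-1,depth=8),last(250)],10,36,.12)
E
```

```text
t53.0 tcp [366.1 267.    9.5] grasp [364.6 271.8  27.9] x [ 0.28 -0.92  0.26] z [ 0.08 -0.25 -0.97] F [-1.2  0.1  5.5] w 16.1 g 59.0 j [ 1.1   0.46 -0.72  0.32 -0.61 -1.1 ]
wp n 4 q [ 1.11  0.24 -0.54  0.22 -0.99 -0.96] maxstep 0.10 margin 0.39 err 0.0000
wp n 9 q [ 0.26  0.01 -0.31 -0.18 -1.23 -0.11] maxstep 0.12 margin 0.39 err 0.0000
wp n 5 q [-0.44  0.16 -0.09 -0.57 -1.55  0.43] maxstep 0.15 margin 0.39 err 0.0000
wp n 6 q [-0.99  0.57  0.07 -0.93 -2.03  0.75] maxstep 0.15 margin 0.39 err 0.0000
[[[9,0,-34],[0.0,0.0,0.0],10],[[9,0,-34],[0.0,0.0,0.0],10],[[9,0,-33],[0.0,0.0,0.0],10],[[10,0,-34],[0.0,0.0,0.0],10],[[32,3,-5],[0.0,-0.05,0.02],10],[[33,2,-7],[0.0,-0.05,0.03],10],[[31,1,-9],[0.0,-0.05,0.02],10],[[32,0,-10],[-0.01,-0.04,0.02],10]]
[[[31,0,-11],[0.0,-0.05,0.02],10],[[30,-1,-13],[0.0,-0.05,0.03],10],[[30,-1,-15],[0.0,-0.05,0.02],10],[[29,-2,-16],[0.0,-0.05,0.02],10],[[28,-3,-17],[0.0,-0.05,0.03],10],[[30,8,-8],[0.01,-0.09,0.03],10],[[29,8,-10],[0.02,-0.08,0.03],10],[[29,6,-13],[0.01,-0.09,0.04],10]]
[[[27,6,-15],[0.01,-0.09,0.03],10],[[26,4,-18],[0.01,-0.08,0.03],10],[[19,7,-7],[0.02,-0.1,0.01],10],[[19,7,-9],[0.02,-0.1,0.02],10],[[17,6,-11],[0.02,-0.1,0.01],10],[[16,5,-13],[0.03,-0.1,0.02],10],[[16,5,-15],[0.02,-0.1,0.01],10],[[13,5,-16],[0.02,-0.1,0.02],10]]
[[[12,4,-17],[0.02,-0.1,0.01],10]]
```

Request:
{"fn": "send_rows", "kwargs": {
  "series": [
    [[9,0,-34],[0,0,0],10],
    [[9,0,-34],[0,0,0],10],
    [[9,0,-33],[0,0,0],10],
    [[10,0,-34],[0,0,0],10],
    [[32,3,-5],[0,-0.05,0.02],10],
    [[33,2,-7],[0,-0.05,0.03],10],
    [[31,1,-9],[0,-0.05,0.02],10],
    [[32,0,-10],[-0.01,-0.04,0.02],10]
  ]
}}

```text
clock: 53.85
position: [389.2, 146.9, 203.9]
ee_rot: [0.774, -0.632, 0.03, 0.02]
contact_force: [1.5, 0.7, -0.2]
gripper_width: 16.1
grasp_force: 58.9
```

Request:
{"fn": "send_rows", "kwargs": {
  "series": [
    [[31,0,-11],[0,-0.05,0.02],10],
    [[30,-1,-13],[0,-0.05,0.03],10],
    [[30,-1,-15],[0,-0.05,0.02],10],
    [[29,-2,-16],[0,-0.05,0.02],10],
    [[28,-3,-17],[0,-0.05,0.03],10],
    [[30,8,-8],[0.01,-0.09,0.03],10],
    [[29,8,-10],[0.02,-0.08,0.03],10],
    [[29,6,-13],[0.01,-0.09,0.04],10]
  ]
}}

```text
clock: 54.65
position: [401.8, -94.2, 279.3]
ee_rot: [-0.682, 0.698, 0.149, 0.16]
contact_force: [1.0, 0.4, -0.3]
gripper_width: 15.6
grasp_force: 58.9
```

Request:
{"fn": "send_rows", "kwargs": {
  "series": [
    [[27,6,-15],[0.01,-0.09,0.03],10],
    [[26,4,-18],[0.01,-0.08,0.03],10],
    [[19,7,-7],[0.02,-0.1,0.01],10],
    [[19,7,-9],[0.02,-0.1,0.02],10],
    [[17,6,-11],[0.02,-0.1,0.01],10],
    [[16,5,-13],[0.03,-0.1,0.02],10],
    [[16,5,-15],[0.02,-0.1,0.01],10],
    [[13,5,-16],[0.02,-0.1,0.02],10]
  ]
}}

```text
clock: 55.45
position: [337.1, -271.2, 252.5]
ee_rot: [-0.507, 0.647, 0.35, 0.449]
contact_force: [0.1, 0.2, -0.8]
gripper_width: 16.0
grasp_force: 59.0
```

Request:
{"fn": "send_rows", "kwargs": {
  "series": [
    [[12,4,-17],[0.02,-0.1,0.01],10],
    [[0,0,0],[0,0,0],10],
    [[0,0,0],[0,0,0],10]
  ]
}}

```text
clock: 55.75
position: [328.6, -289.2, 246.6]
ee_rot: [-0.481, 0.63, 0.371, 0.483]
contact_force: [-0.1, 1.0, 0.1]
gripper_width: 16.0
grasp_force: 59.0
```

Run:
```python
from tl import *
st();held()
s=monitor.read_state();R=Ro.from_quat(s["ee_rot"]);a=np.radians(15)
b=s["position"]-8*R.as_matrix()[:,2]+97*R.apply([np.cos(a),0,np.sin(a)])
print("expected butt",b,[np.round(proj(camera_info(n),b)) for n in("scene","top")])
go([last(170),last(110)],10,24,.1)
t=get_image("top");A=cv2.imread("pics/top5.png");p=A[258:300,396:445];r=cv2.matchTemplate(t[:,:,::-1].copy()[238:320,376:465],p,cv2.TM_CCOEFF_NORMED);print("tin shift px",np.array(cv2.minMaxLoc(r)[3])-20,r.max())
```

```text
t55.8 tcp [ 328.6 -289.2  246.6] grasp [ 323.9 -306.9  251.5] x [-0.07 -0.25 -0.97] z [ 0.25  0.93 -0.26] F [-0.1  1.   0.1] w 16.0 g 59.0 j [-1.    0.57  0.07 -0.93 -2.03  0.75]
scene tcp px [255.  63.] brown [214.  78.] [247. 111.] lowest [232. 111.] area 709.0
scene tcp px [255.  63.] brown [253.  56.] [262.  97.] lowest [260.  97.] area 178.5
scene tcp px [255.  63.] brown [226.   0.] [272.   9.] lowest [270.   9.] area 191.5
top tcp px [439. 282.] brown [481. 313.] [507. 341.] lowest [484. 341.] area 389.0
top tcp px [439. 282.] brown [428. 279.] [440. 286.] lowest [437. 286.] area 67.5
top tcp px [439. 282.] brown [405. 276.] [418. 285.] lowest [413. 285.] area 47.5
top tcp px [439. 282.] brown [407. 267.] [423. 275.] lowest [418. 275.] area 57.0
expected butt [ 327.23114978 -295.97738251  153.28047701] [array([258.,  95.]), array([434., 283.])]
wp n 4 q [-0.98  0.68  0.02 -0.88 -1.93  0.88] maxstep 0.04 margin 0.98 err 0.0000
wp n 3 q [-0.98  0.77  0.   -0.86 -1.85  0.97] maxstep 0.04 margin 0.98 err 0.0000
[[[19,0,5],[0.0,0.0,0.0],10],[[20,0,5],[0.0,0.0,0.0],10],[[19,0,5],[0.0,0.0,0.0],10],[[20,0,5],[0.0,0.0,0.0],10],[[19,0,5],[0.0,0.0,0.0],10],[[19,0,6],[0.0,0.0,0.0],10],[[20,0,5],[0.0,0.0,0.0],10]]
tin shift px [0 0] 0.67120343
```

Request:
{"fn": "send_rows", "kwargs": {
  "series": [
    [[19,0,5],[0,0,0],10],
    [[20,0,5],[0,0,0],10],
    [[19,0,5],[0,0,0],10],
    [[20,0,5],[0,0,0],10],
    [[19,0,5],[0,0,0],10],
    [[19,0,6],[0,0,0],10],
    [[20,0,5],[0,0,0],10],
    [[0,0,0],[0,0,0],10]
  ]
}}

```text
clock: 56.7
position: [329.2, -288.1, 106.4]
ee_rot: [-0.483, 0.629, 0.371, 0.482]
contact_force: [0.4, 0.8, -1.4]
gripper_width: 16.3
grasp_force: 59.0
```

Run:
```python
from tl import *
st();held()
```

```text
t56.7 tcp [ 329.2 -288.1  106.4] grasp [ 324.4 -305.8  111.3] x [-0.07 -0.25 -0.97] z [ 0.25  0.93 -0.26] F [ 0.4  0.8 -1.4] w 16.3 g 59.0 j [-0.98  0.77 -0.   -0.86 -1.85  0.97]
scene tcp px [262. 110.] brown [261. 104.] [280. 127.] lowest [265. 127.] area 119.5
scene tcp px [262. 110.] brown [215.  92.] [235. 111.] lowest [232. 111.] area 66.5
top tcp px [428. 282.] brown [419. 279.] [429. 285.] lowest [421. 285.] area 48.0
top tcp px [428. 282.] brown [404. 267.] [423. 284.] lowest [410. 284.] area 93.5
```

Request:
{"fn": "send_rows", "kwargs": {
  "series": [
    [[3,0,1],[0,0,0],10],
    [[0,0,0],[0,0,0],10],
    [[0,0,0],[0,0,0],36],
    [[0,0,0],[0,0,0],36],
    [[0,0,0],[0,0,0],36],
    [[0,0,0],[0,0,0],36],
    [[0,0,-15],[0,0,0],36],
    [[0,0,-25],[0,0,0],36]
  ]
}}

```text
clock: 57.6
position: [318.4, -326.4, 114.3]
ee_rot: [-0.482, 0.629, 0.372, 0.483]
contact_force: [0.5, 0.3, 0.3]
gripper_width: 36.2
grasp_force: 0.0
```

Request:
{"fn": "send_rows", "kwargs": {
  "series": [
    [[0,0,-35],[0,0,0],36],
    [[0,0,-35],[0,0,0],40],
    [[-20,0,-10],[0,0,0],50],
    [[-40,0,-10],[0,0,0],60],
    [[-40,0,-10],[0,0,0],60],
    [[-40,0,-10],[0,0,0],60],
    [[-20,0,0],[0,0,0],60],
    [[0,0,0],[0,0,0],60]
  ]
}}

```text
clock: 58.4
position: [301.4, -390.0, 300.7]
ee_rot: [-0.485, 0.631, 0.367, 0.482]
contact_force: [-1.7, 0.2, 0.0]
gripper_width: 59.9
grasp_force: 0.0
```

Run:
```python
from tl import *
st();held()
# go over the tin once more to look down
go([gp((345,-270,350),90,5,-1)],60,38,.12)
```

```text
t58.4 tcp [ 301.4 -390.   300.7] grasp [ 296.6 -407.6  305.7] x [-0.06 -0.26 -0.96] z [ 0.25  0.93 -0.27] F [-1.7  0.2  0. ] w 59.9 g 0.0 j [-1.11  0.62  0.34 -0.95 -2.24  0.63]
scene tcp px [222.  30.] brown [226.   0.] [271.   9.] lowest [270.   9.] area 192.5
top tcp px [491. 294.] brown [491. 314.] [509. 343.] lowest [508. 343.] area 191.5
top tcp px [491. 294.] brown [488. 307.] [507. 313.] lowest [503. 313.] area 66.5
wp n 11 q [-0.35  0.02 -0.18 -0.08 -1.4   0.36] maxstep 0.10 margin 0.82 err 0.0000
[[[-6,-1,10],[-0.02,0.11,-0.02],60],[[-7,-1,10],[-0.01,0.11,-0.02],60],[[-8,-2,9],[-0.02,0.11,-0.02],60],[[-9,-2,8],[-0.02,0.11,-0.02],60],[[-10,-2,7],[-0.01,0.11,-0.02],60],[[-10,-2,5],[-0.02,0.11,-0.02],60],[[-11,-3,5],[-0.02,0.11,-0.02],60],[[-11,-3,3],[-0.01,0.11,-0.02],60]]
[[[-12,-4,2],[-0.02,0.11,-0.02],60],[[-11,-3,0],[-0.02,0.11,-0.01],60],[[-12,-4,0],[-0.01,0.11,-0.02],60]]
```

Request:
{"fn": "send_rows", "kwargs": {
  "series": [
    [[-6,-1,10],[-0.02,0.11,-0.02],60],
    [[-7,-1,10],[-0.01,0.11,-0.02],60],
    [[-8,-2,9],[-0.02,0.11,-0.02],60],
    [[-9,-2,8],[-0.02,0.11,-0.02],60],
    [[-10,-2,7],[-0.01,0.11,-0.02],60],
    [[-10,-2,5],[-0.02,0.11,-0.02],60],
    [[-11,-3,5],[-0.02,0.11,-0.02],60],
    [[-11,-3,3],[-0.01,0.11,-0.02],60]
  ]
}}

```text
clock: 59.3
position: [333.4, -301.2, 320.1]
ee_rot: [-0.671, 0.711, 0.13, 0.163]
contact_force: [0.7, -0.1, -0.5]
gripper_width: 59.9
grasp_force: 0.0
```

Request:
{"fn": "send_rows", "kwargs": {
  "series": [
    [[-12,-4,2],[-0.02,0.11,-0.02],60],
    [[-11,-3,0],[-0.02,0.11,-0.01],60],
    [[-12,-4,0],[-0.01,0.11,-0.02],60],
    [[0,0,0],[0,0,0],60],
    [[0,0,0],[0,0,0],60]
  ]
}}

```text
clock: 59.8
position: [345.5, -266.9, 329.6]
ee_rot: [-0.706, 0.707, 0.033, 0.033]
contact_force: [-0.3, 0.2, 0.4]
gripper_width: 59.8
grasp_force: 0.0
```

Run:
```python
from tl import *
st();im=get_image("wrist");c=camera_info("wrist");u=proj(c,np.r_[c90[:2],90]);print("rim c",u)
cv2.imwrite("pics/w10.png",im[:,:,::-1])
for name,src in(("before",cv2.imread("pics/w8raw.png")),("now",im[:,:,::-1].copy())):
    hsv=cv2.cvtColor(src,cv2.COLOR_BGR2HSV);m=cv2.inRange(hsv,(3,100,18),(24,255,255))
    for k in cv2.findContours(m,0,2)[0]:
        if cv2.contourArea(k)>60 and k[:,0,1].max()<260: r=cv2.minAreaRect(k);print(name,"area",cv2.contourArea(k),np.round(r,1) if 0 else r,k[:,0].min(0),k[:,0].max(0))
# coarse map round the tin: B brown, . bright table, # dark, g grey
x,y=[int(v) for v in u];hsv=cv2.cvtColor(im,cv2.COLOR_RGB2HSV)
for r in range(y-60,y+90,4):
    print("".join("B" if (3<=hsv[r,q,0]<=24 and hsv[r,q,1]>100) else("#" if hsv[r,q,2]<60 else("." if hsv[r,q,1]>25 and hsv[r,q,2]>130 else "g")) for q in range(x-64,x+66,2)) if 0<=r<400 else "")
```

```text
t59.8 tcp [ 345.5 -266.9  329.6] grasp [ 345.5 -268.6  348.5] x [-0.   -1.   -0.09] z [-0.    0.09 -1.  ] F [-0.3  0.2  0.4] w 59.8 g 0.0 j [-0.35  0.03 -0.18 -0.09 -1.4   0.36]
rim c [318.60680543 141.86325908]
before area 953.0 ((325.44232177734375, 146.28846740722656), (18.238800048828125, 65.89502716064453), 11.309932708740234) [313 114] [337 180]
before area 1092.0 ((303.03033447265625, 137.1304168701172), (18.52833366394043, 73.234375), 10.12467098236084) [289 101] [316 172]
now area 686.5 ((321.0, 159.5), (16.249887466430664, 51.41754913330078), 14.03624439239502) [309 135] [333 186]
now area 318.5 ((333.6379699707031, 122.34484100341797), (28.493501663208008, 17.72637176513672), 23.198591232299805) [319 113] [348 135]
now area 942.0 ((303.7162170410156, 146.2027130126953), (16.93309211730957, 66.9103775024414), 9.462323188781738) [291 113] [315 180]
...............gggggggggggggggggggggggggggggggggg................
...............gggggggggggggggggggggggggggggggggg................
...............gggggggggggggggggggggggggggggggggg................
...............ggggggggggggggggg
[... 1577 characters left out ...]
..ggggggB...............................
..................ggggggg.ggggggg................................
..................ggggggggggggggg................................
..................gggggg.ggggggg.................................
.................ggggggggggggggg.................................
.................gggggggggggggg..................................
................g..ggggg......g..................................
.....................g...........................................
.................................................................
.................................................................
.................................................................
```

All three stand in the tin and the arm is clear at z = 330. Last checks before handing in: the cup and the cradle.

Run:
```python
from tl import *
from bench import job_done
t=get_image("top")[:,:,::-1].copy();a=cv2.imread("pics/top0.png");b=cv2.imread("pics/top3.png")
print("cup match",cv2.matchTemplate(t[115:175,280:340],a[128:162,292:326],cv2.TM_CCOEFF_NORMED).max(),np.array(cv2.minMaxLoc(cv2.matchTemplate(t[115:175,280:340],a[128:162,292:326],cv2.TM_CCOEFF_NORMED))[3])-[12,13])
# pale shafts over the cradle
T=camera_info("top")
for k in(-1,0,1): print("bay",k,[int(t[tuple(np.round(proj(T,bay(k,o)+[0,0,20])[::-1]).astype(int))].mean()) for o in(-50,-20,0,20,45)],"before",[int(a[tuple(np.round(proj(T,bay(k,o)+[0,0,20])[::-1]).astype(int))].mean()) for o in(-50,-20,0,20,45)])
r=job_done();print(r)
```

```text
cup match 0.99978936 [0 0]
bay -1 [107, 111, 113, 119, 100] before [54, 85, 42, 48, 123]
bay 0 [112, 111, 115, 114, 97] before [43, 89, 40, 41, 121]
bay 1 [108, 115, 110, 115, 114] before [38, 88, 41, 32, 122]
the job is handed in; nothing more can be done
None
```

The job is handed in, about 60 s into the run: all three balusters lie in their own bays, all three tools stand handle down in the upright tin, and the cup has not moved.

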